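# Shut the water and pull the retaining rings from the laundry filter manifold

## Task

Shut the water first: turn the valve on the filter manifold clockwise until it clicks over and stays shut. Then use the hooked pick, not the fingers, to get under the end of every split retaining ring that is fitted and lift it out of its groove, put all the rings in the large ring bay of the green caddy, and finally lay the pick in the caddy's long bay. Leave the spray bottle, orange bottle and scraper where they are.

Things in the scene. Friction and masses are not known exactly. Their poses are not given: they have to be found in the camera images.
- manifold: Fixed aluminium filter manifold, long in y. Origin: centre of the underside of its four-well part (90 x 330 mm, top 46 mm high); front -x, to the robot. Wells at y=-120, -40, 40, 120 mm, each with a pry channel 16 mm wide, open at top and front, running along -x from the plug to the front face (x=-45), floor 22 mm high. Grey valve body at the -y end (90 x 100 mm, 36 mm high).
- well0 (a point): Centre of well 0 (nearest the valve) at the groove floor (40 mm high); axes as the manifold's. Eight-sided groove 66 mm across flats, 6 mm deep, round a fixed white plug of radius 12 mm whose top is 2 mm above this point. Its pry channel leaves along -x and is 18 mm deeper than the groove floor.
- well1 (a point): Centre of well 1 (second from the valve) at the groove floor (40 mm high); axes as the manifold's. Eight-sided groove 66 mm across flats, 6 mm deep, round a fixed white plug of radius 12 mm whose top is 2 mm above this point. Its pry channel leaves along -x and is 18 mm deeper than the groove floor.
- well2 (a point): Centre of well 2 (third from the valve) at the groove floor (40 mm high); axes as the manifold's. Eight-sided groove 66 mm across flats, 6 mm deep, round a fixed white plug of radius 12 mm whose top is 2 mm above this point. Its pry channel leaves along -x and is 18 mm deeper than the groove floor.
- well3 (a point): Centre of well 3 (farthest from the valve) at the groove floor (40 mm high); axes as the manifold's. Eight-sided groove 66 mm across flats, 6 mm deep, round a fixed white plug of radius 12 mm whose top is 2 mm above this point. Its pry channel leaves along -x and is 18 mm deeper than the groove floor.
- valve (a joint): Shut-off valve: starts at 0 (open); hard stop at 1.2 (shut); grows clockwise from above. A spring detent resists up to about 0.8 (at most about 0.15 N m), then it snaps over to 1.2 by itself and stays; let go earlier, it springs back. Shut means above 1.08.
- valve_grip (a point): Point on the valve's vertical axis, 66 mm over the worktop, at gripping height. The white grip is an upright bar 54 mm long, 14 mm thick, from 50 to 78 mm over the worktop; the point turns with it, x along the bar, which lies along the manifold's x at joint value 0.
- ring0: Split ring of dark steel in well 0 at the start, or absent: 62 mm outside, 46 mm inside, 5 mm thick, 35 g. Gap 28 degrees; 5 mm wide ears point inward at both ends (to radius 19). Origin: centre of its underside, z up. In the groove its -x points to the front: one end lies there across the pry channel, its ear 28 degrees counterclockwise of -x.
- ring1: Split ring of dark steel in well 1 at the start, or absent: 62 mm outside, 46 mm inside, 5 mm thick, 35 g. Gap 28 degrees; 5 mm wide ears point inward at both ends (to radius 19). Origin: centre of its underside, z up. In the groove its -x points to the front: one end lies there across the pry channel, its ear 28 degrees counterclockwise of -x.
- ring2: Split ring of dark steel in well 2 at the start, or absent: 62 mm outside, 46 mm inside, 5 mm thick, 35 g. Gap 28 degrees; 5 mm wide ears point inward at both ends (to radius 19). Origin: centre of its underside, z up. In the groove its -x points to the front: one end lies there across the pry channel, its ear 28 degrees counterclockwise of -x.
- ring3: Split ring of dark steel in well 3 at the start, or absent: 62 mm outside, 46 mm inside, 5 mm thick, 35 g. Gap 28 degrees; 5 mm wide ears point inward at both ends (to radius 19). Origin: centre of its underside, z up. In the groove its -x points to the front: one end lies there across the pry channel, its ear 28 degrees counterclockwise of -x.
- pick: Hooked pick: black handle 80 x 16 x 22 mm high, lying flat on the worktop at the start. Origin: centre of the handle's underside; x to the hook, z up. Steel shank 6 mm wide (z 12 to 16) runs ahead to x=79 mm, steps down to a flat toe (z 4 to 7) that ends in an upturned lip (x 95 to 98, up to z=13). A ring is carried in the pocket between step (x=79) and lip (x=95). About 90 g.
- pick_tip (a point): Middle of the pocket of the pick's hook, on top of the toe: x=87, y=0, z=7 mm in the pick's frame.
- caddy: Fixed green plastic caddy, outer 230 mm (x) x 220 mm (y), walls 4 mm thick and 32 mm high, floor 4 mm. Origin: centre of its underside. Its -y part is one long pick bay; its +y part is divided into the large ring bay (+x) and a small bay (-x, stays empty).
- ring_bay (a point): Centre of the ring bay's floor, 4 mm over the worktop; the bay is 156 mm (x) by 120 mm (y) inside; axes as the caddy's.
- pick_bay (a point): Centre of the long pick bay's floor, 4 mm over the worktop; 222 mm (x) by 88 mm (y) inside; axes as the caddy's.
- spray_bottle: Bystander: frosted glass spray bottle, 68 mm across, 211 mm tall, white spray head. Origin under its centre.
- orange_bottle: Bystander: orange bottle with a twist cap, 64 mm across, 170 mm tall. Origin under its centre.
- scraper: Bystander: small flat steel scraper, 145 mm long, 50 mm wide, 14 mm thick, lying beyond the manifold. Origin near its middle, on the worktop.
Not all that is in view belongs to the job. Leave any turquoise look-alike of the ring0 alone.

How it is judged:
On the way, in this order (a step that is already met when the one before it is completed fails the run):
1. the valve is turned past its click and shut (value of joint valve above 1.08 rad), for 0.2 s.
2. every fitted ring has been lifted out of its groove (distance between ring0 and well0 above 0.04 m and distance between ring1 and well1 above 0.04 m and distance between ring2 and well2 above 0.04 m and distance between ring3 and well3 above 0.04 m), for 0.2 s.
At the end, for the whole second after the job is handed in: Valve above 1.08 rad; every ring present at rest in the ring bay (centre within 85 mm in the caddy's x and 68 mm in y of the bay centre, under 50 mm above its floor); pick at rest in the long bay (origin and tip inside its walls; under 30 and 45 mm above its floor) (value of joint valve above 1.08 rad and x of ring0 in the frame of ring_bay between -0.085 and 0.085 m and y of ring0 in the frame of ring_bay between -0.068 and 0.068 m and z of each of ring0, ring1, ring2, ring3 in the frame of ring_bay below 0.05 m and linear speed of each of ring0, ring1, ring2, ring3, pick below 0.03 m/s and x of ring1 in the frame of ring_bay between -0.085 and 0.085 m and y of ring1 in the frame of ring_bay between -0.068 and 0.068 m and x of ring2 in the frame of ring_bay between -0.085 and 0.085 m and y of ring2 in the frame of ring_bay between -0.068 and 0.068 m and x of ring3 in the frame of ring_bay between -0.085 and 0.085 m and y of ring3 in the frame of ring_bay between -0.068 and 0.068 m and x of pick in the frame of pick_bay between -0.09 and 0.09 m and y of pick in the frame of pick_bay between -0.045 and 0.045 m and z of pick in the frame of pick_bay below 0.03 m and x of pick_tip in the frame of pick_bay between -0.118 and 0.118 m and y of pick_tip in the frame of pick_bay between -0.046 and 0.046 m and z of pick_tip in the frame of pick_bay below 0.045 m); the robot touches nothing.
It fails at once if a ring is taken out before the valve is shut (value of joint valve below 0.8 rad and distance of any of ring0, ring1, ring2, ring3 from where it was at the start of the episode above 0.02 m).
It fails at once if the fingers touch a ring that is still in its groove ((contact force between the fingers and ring0 above 0.5 N and distance of ring0 from where it was at the start of the episode below 0.012 m) or (contact force between the fingers and ring1 above 0.5 N and distance of ring1 from where it was at the start of the episode below 0.012 m) or (contact force between the fingers and ring2 above 0.5 N and distance of ring2 from where it was at the start of the episode below 0.012 m) or (contact force between the fingers and ring3 above 0.5 N and distance of ring3 from where it was at the start of the episode below 0.012 m)).
It fails at once if the spray bottle is shifted or knocked over (distance of spray_bottle from where it was at the start of the episode above 0.02 m or angle between spray_bottle's own z axis and vertical above 0.3 rad).
It fails at once if the orange bottle is shifted or knocked over (distance of orange_bottle from where it was at the start of the episode above 0.02 m or angle between orange_bottle's own z axis and vertical above 0.3 rad).
It fails at once if the scraper is shifted (distance of scraper from where it was at the start of the episode above 0.02 m).
Of ring0, ring1, ring2, ring3 only 3 to 4 are there at a start; the rules pass over those that are not, and their reading is None.
At some moment in a run one of pick may be knocked a few centimetres aside while the robot is not near it.
It also fails if it takes over 210 s, if anything falls off the work surface, if the arm or the gripper's body presses on something with over 40 N, if the wrist force passes 120 N, or if a joint passes its speed limit or range.

## Robot

A 6-joint arm with a two-finger parallel gripper is mounted at the origin on the work surface. World frame = base frame: x ahead of the robot, y to its left, z up, the work surface at z = 0. Lengths are in m, angles in rad, forces in N, time in s.
With the tool pointing down it reaches from about 0.375 to 0.75 m from the base axis. Payload 9 kg.
Tool frame: the origin (TCP) lies on the mounting face of the last link; the fingertips stand 173 mm ahead of it and the grasp point (between the pads) lies 155 mm ahead of it; z points along the fingers, y is the line along which they close (so a half turn about z gives the same grasp; the last joint's range is limited). The gripper opens to 85 mm and grips with 20 to 120 N. Pads are 22 mm wide; open, the fingers measure 114 mm over their backs; the gripper's body (76 mm by 85 mm) begins 54 mm behind the grasp point. The pads swing forward as they close: fully open they stand 13 mm farther back than shut.
Start: joints at [1.111, 0.104, 0.097, 1.564, 0, 1.353], TCP at [0.144, 0.583, 0.405] pointing down, gripper open.
Joint ranges: [-2.99, 2.99], [-0.84, 1.86], [-1.1, 1.16], [-1.84, 2.11], [-1.51, 1.56], [-3.14, 3.14]. Speed limits (rad/s): [2.22, 2.22, 2.57, 3.14, 3.14, 3.14].

## Interface

Orientations are given as a unit quaternion [w, x, y, z].
In Python, from bench import sensors, cams, ctrl, nets gives the robot as it stands.
- The arm moves only by the tool play_rows, never from a script. Its argument "motion" is text: rows parted by semicolons, each of 4 numbers parted by spaces: the shift along the tool's x, y, z in m, then the turn about the tool's z in degrees. A call has 1 to 10 rows; each row is the pose to reach, as a shift and turn from the pose commanded when the call began, along the tool's axes at that moment; what a row does not reach only later rows make up. A row lasts 1/8 s, in which the tool goes at most 62.5 mm and 10.7 degrees, less where a joint would pass 70% of its speed; a pose out of reach is approached as far as the arm can. A call with a gripper value outside its range is refused whole. "fingers" is the finger opening in m, from 0 to 0.0854, set as the call begins (left out, the last holds). The fingers move at their own pace and stop on an object; the grip force is fixed at half the most. Time passes only in rows, so rows that repeat a pose let the fingers close. It gives the time, the measured TCP pose, the force, the opening and the grip force at its end, in the units of the state.
- sensors.observe(): the state, without advancing time (a new reading comes with each control period).
- cams.read_camera(name): name is "scene" or "top" or "wrist"; returns a dict with "pixels" (400x640x3 uint8, red, green, blue), "mtx" (3x3 intrinsics, pixels), "rvec" (rotation vector, rad) and "tvec" (3), from world to camera coordinates, as OpenCV has them. Camera axes: x right, y down, z forward; pixel columns grow to the right and rows downward; lengths in m; the calibration is good to about 2 mm. A picture is of the moment at which its call begins. There is no depth.
- ctrl.sign_off(): hands the job in; it is judged then, once.
Trained networks look in the newest picture that a camera, given by its name, has taken for a name from the list of things; names that differ only in an ending like _2 or _b are one class to them, and where a whole thing is asked for, a point or a joint stands for the part that bears it (a point fixed in the world has none). Each returns a list of dicts, best first, with "score" (0 to 1); they miss things now and then, are a little off and sometimes report something else, mostly with a low value. They report only what shows in the picture. A call takes as long as a camera call. They do not tell look-alikes from the thing itself.
- nets.find_in(camera, name): "position" ([x, y, z] in m, in world coordinates, good to about 4 mm: the middle of the surface that is visible of it).
- nets.regions_of(camera, name): "mask" (400x640 bool, what is visible of it).
The state is a dict: "t": time; "joints": joint angles; "qd": joint speeds; "effort": joint torques, N m; "tcp_pos": TCP position; "ee_rot": TCP orientation; "wrist_force": force on the tool from outside, world axes, zero at the start; "moment": the same for the moment, N m; "grip_width": opening from 0.0 (shut) to 1.0 (fully open); "finger_force": force on a finger pad.
Only numpy, scipy, OpenCV 4.12 (cv2) and the standard library are available. Lean on these libraries where they do the work, as an engineer would, in place of code of your own. Each camera call takes 0.05 s, during which the arm holds its last target. There are 200 camera calls.

## Working session

There is one attempt and no reset: what is moved stays moved. The work goes in short steps, Python scripts to look and compute and a tool call to move; the robot and the scene stay as the last step left them, time stands still between calls to the robot, and variables do not carry over. Pictures are saved under pics/ and viewed, at most 14 in all, crops included, and the job is handed in when it is done.

Besides the shell and the picture viewer there is one more tool, called after "Request:" as name(argument=value, ...), one argument or row to a line, values as JSON. play_rows: Moves the arm, as the interface text tells. Its arguments: {"type":"object","properties":{"motion":{"type":"string"},"fingers":{"type":"number"}},"required":["motion"]}

```bash
ls; mkdir -p pics; python3 - <<'E'
from bench import sensors,cams,nets
import cv2,numpy as np
s=sensors.observe();print({k:np.round(v,3).tolist() for k,v in s.items()})
for c in("scene","top"):
    r=cams.read_camera(c);cv2.imwrite(f"pics/{c}0.png",r["pixels"][:,:,::-1])
    R=cv2.Rodrigues(np.array(r["rvec"]))[0];print(c,(-R.T@np.array(r["tvec"]).ravel()).round(3),R[2].round(2),r["mtx"][0][0])
    for n in("manifold","valve","ring0","pick","pick_tip","caddy","spray_bottle","orange_bottle","scraper"):
        print(n,[(np.round(d["position"],3).tolist(),round(d["score"],2)) for d in nets.find_in(c,n)][:6])
E
```

```text
pics
{'t': 0.0, 'joints': [1.111, 0.105, 0.096, 1.564, 0.0, 1.353], 'qd': [0.001, -0.002, 0.001, -0.001, -0.0, -0.0], 'effort': [0.001, -55.692, 50.367, 0.017, -0.0, -0.0], 'tcp_pos': [0.144, 0.582, 0.404], 'ee_rot': [-0.0, 0.121, 0.993, -0.001], 'wrist_force': [-0.316, 0.825, -0.134], 'moment': [-0.022, 0.026, -0.008], 'finger_force': 0.0, 'grip_width': 1.0}
scene [ 1.031 -0.496  0.847] [-0.43  0.47 -0.78] 401.73341166687163
manifold [([0.633, -0.12, 0.036], 0.84)]
valve [([0.593, -0.248, 0.059], 0.93)]
ring0 [([0.626, -0.061, 0.044], 0.72), ([0.629, 0.019, 0.044], 0.71), ([0.63, -0.12, 0.036], 0.64), ([0.77, -0.204, 0.006], 0.61), ([0.62, -0.143, 0.047], 0.59), ([0.482, -0.231, 0.002], 0.5)]
pick [([0.45, -0.012, 0.016], 0.74)]
pick_tip [([0.455, -0.017, 0.01], 0.58), ([0.634, -0.118, 0.039], 0.2)]
caddy [([0.594, -0.247, 0.059], 0.74), ([0.518, 0.343, 0.002], 0.66)]
spray_bottle [([0.632, -0.118, 0.042], 0.69), ([0.581, -0.452, 0.131], 0.64), ([0.62, -0.146, 0.046], 0.37)]
orange_bottle [([0.494, -0.42, 0.117], 0.83)]
scraper [([0.8, -0.024, 0.01], 0.64)]
top [ 0.471 -0.04   1.387] [ 0.1   0.   -0.99] 459.82236876265097
manifold [([0.625, -0.071, 0.04], 0.92)]
valve [([0.594, -0.239, 0.051], 0.7)]
ring0 [([0.765, -0.204, 0.003], 0.69), ([0.485, -0.227, 0.007], 0.68), ([0.622, -0.057, 0.044], 0.67), ([0.615, -0.14, 0.042], 0.63), ([0.629, 0.026, 0.046], 0.53)]
pick [([0.453, -0.009, 0.02], 0.54)]
pick_tip [([0.447, -0.012, 0.024], 0.62)]
caddy [([0.513, 0.366, 0.006], 0.72)]
spray_bottle [([0.557, -0.434, 0.135], 0.81)]
orange_bottle [([0.482, -0.415, 0.113], 0.97)]
scraper [([0.802, -0.018, 0.007], 0.66), ([0.62, -0.077, 0.042], 0.35)]
```

View pics/top0.png

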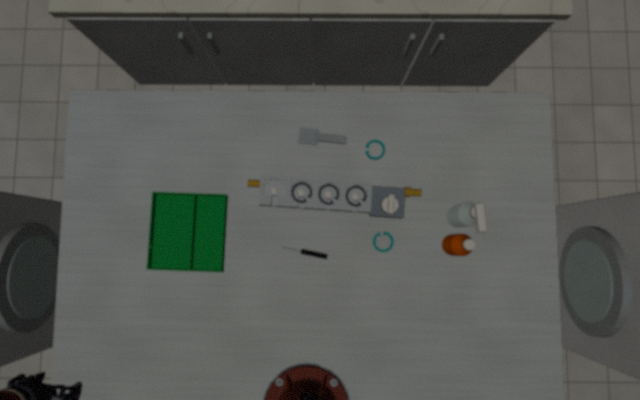

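View pics/scene0.png

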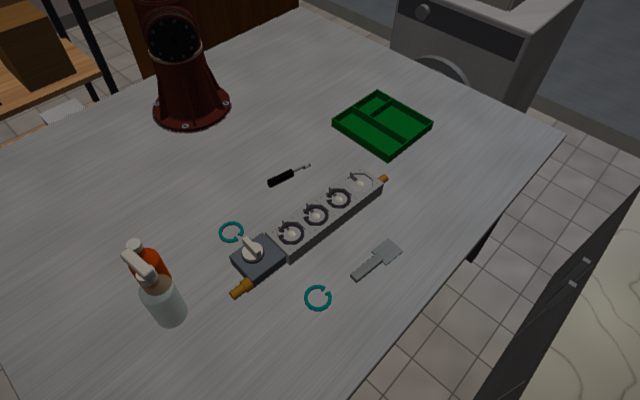

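The top view shows three dark rings in the wells, at (356,196), (328,195) and (301,192). Well 3 at (273,190) looks empty. The turquoise look-alikes are at (375,150) and (383,241), so I'll leave those. The pick is at (313,253) with its hook toward +y. Next I'll move over the manifold for a close look.

```bash
cat > h.py <<'E'
from bench import sensors,cams,nets,ctrl
import cv2,numpy as np
from scipy.spatial.transform import Rotation as Ro
def pose():
    s=sensors.observe();w,x,y,z=s["ee_rot"];return np.array(s["tcp_pos"]),Ro.from_quat([x,y,z,w]).as_matrix()
def go(x,y,z,yang):
    "print shift in tool axes and turn so that TCP=(x,y,z), tool y axis at yang deg"
    p,R=pose();d=R.T@(np.array([x,y,z])-p);a=np.degrees(np.arctan2(R[1,1],R[0,1]))
    t=-(yang-a);t=(t+180)%360-180
    print("go %.4f %.4f %.4f %.2f"%(*d,t))
class Cam:
    def __init__(s,n):
        s.n=n;r=cams.read_camera(n);s.im=r["pixels"];s.K=np.array(r["mtx"]);s.rv=np.array(r["rvec"],float).ravel();s.t=np.array(r["tvec"],float).ravel()
        s.R=cv2.Rodrigues(s.rv)[0];s.c=-s.R.T@s.t
    def proj(s,P): return cv2.projectPoints(np.array(P,float).reshape(-1,3),s.rv,s.t,s.K,None)[0].reshape(-1,2)
    def at(s,uv,z):
        uv=np.atleast_2d(uv);d=np.c_[uv,np.ones(len(uv))]@np.linalg.inv(s.K).T@s.R
        return s.c+d*((z-s.c[2])/d[:,2])[:,None]
    def save(s,f,draw=()):
        im=s.im[:,:,::-1].copy()
        for P in draw:
            for u,v in s.proj(P): cv2.circle(im,(int(round(u)),int(round(v))),1,(0,0,255),-1)
        cv2.imwrite("pics/"+f,im)
E
python3 -c "
from h import *
go(.47,-.06,.47,85)"
```

```text
go -0.4707 -0.5457 -0.0653 -8.85
```

Request:
play_rows(
  motion="-0.04 -0.04 -0.01 0; -0.08 -0.085 -0.02 -2; -0.12 -0.13 -0.03 -4; -0.16 -0.18 -0.04 -5; -0.2 -0.23 -0.05 -6; -0.24 -0.28 -0.06 -7; -0.28 -0.325 -0.065 -8; -0.32 -0.37 -0.065 -9; -0.36 -0.42 -0.065 -9; -0.4 -0.465 -0.065 -9",
)

```text
t: 2.25
tcp_pos: [0.4202, 0.0347, 0.4701]
ee_rot: [0.001, 0.043, 0.999, 0.0]
wrist_force: [0.8, 0.4, 0.0]
grip_width: 1.0
finger_force: 0.0
```

Request:
play_rows(
  motion="-0.035 -0.04 0 0; -0.07 -0.08 0 0; -0.07 -0.08 0 0; -0.07 -0.08 0 0",
  fingers=0.045,
)

```text
t: 2.75
tcp_pos: [0.4826, -0.0486, 0.4697]
ee_rot: [-0.0, 0.043, 0.999, 0.0]
wrist_force: [-0.0, 0.2, 0.4]
grip_width: 0.522
finger_force: 0.0
```

```bash
python3 - <<'E'
from h import *
p,R=pose();print(p.round(4),R.round(3).tolist())
c=Cam("wrist");c.save("w1.png");print(c.c.round(3),c.R[2].round(2),c.K[0][0])
for n in("manifold","valve","ring0","pick","pick_tip"):
    print(n,[(np.round(d["position"],3).tolist(),round(d["score"],2)) for d in nets.find_in("wrist",n)][:6])
E
```

```text
[ 0.4826 -0.0486  0.4697] [[-0.996, 0.085, -0.0], [0.085, 0.996, 0.0], [0.0, 0.0, -1.0]]
[ 0.415 -0.044  0.438] [ 0.27 -0.02 -0.96] 300.3965483101245
manifold [([0.598, -0.068, 0.038], 0.83), ([0.446, -0.009, 0.027], 0.63), ([0.552, -0.423, 0.076], 0.25)]
valve [([0.583, -0.234, 0.061], 0.63)]
ring0 [([0.622, -0.059, 0.045], 0.76), ([0.624, -0.115, 0.05], 0.73), ([0.483, -0.23, 0.008], 0.7), ([0.626, -0.003, 0.043], 0.45)]
pick [([0.448, -0.006, 0.023], 0.78), ([0.6, -0.07, 0.041], 0.39)]
pick_tip [([0.447, -0.005, 0.023], 0.95)]
```

View pics/w1.png

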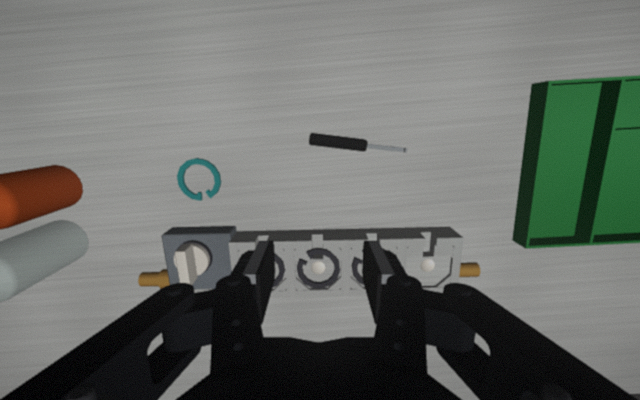

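Well 3, with its plug at (429,265), is empty. The plug of well 1 is at (318,267), the valve grip at (191,257), and the pick runs from (310,138) to (405,150). Next I'll measure the plugs and edges.

```bash
python3 - <<'E'
from h import *
w=np.array([[-.0,y,.042] for y in(-.12,-.04,.04,.12)])
def blobs(c,boxes,z):
    out=[]
    for (u,v,r) in boxes:
        g=cv2.cvtColor(c.im,cv2.COLOR_RGB2GRAY)[v-r:v+r+1,u-r:u+r+1]
        m=(g>g.max()-25).astype(np.uint8);n,l,s,ce=cv2.connectedComponentsWithStats(m)
        k=1+np.argmax(s[1:,4]);uv=ce[k]+[u-r,v-r];out.append((uv.round(1).tolist(),int(s[k,4]),c.at(uv,z)[0].round(4).tolist()))
    return out
c=Cam("wrist");print(*blobs(c,[(318,267,10),(429,265,10)],.042),sep="\n")
c=Cam("top");print(*blobs(c,[(356,196,6),(328,195,6),(301,192,6),(273,190,6)],.042),sep="\n")
c=Cam("scene");
print(c.proj([[.62,-.14,.042],[.62,-.057,.042],[.629,.026,.042]]).round(0).tolist())
print(*blobs(c,[(291,232,6),(316,214,6),(340,197,6),(364,182,6)],.042),sep="\n")
E
python3 - <<'E'
import cv2
i=cv2.imread('pics/w1.png');cv2.imwrite('pics/c1.png',cv2.resize(i[110:300,150:490],None,fx=2.3,fy=2.3,interpolation=2))
E
```

```text
([319.3, 265.7], 81, [0.6192, -0.059, 0.042])
([429.0, 263.7], 82, [0.6292, 0.0998, 0.042])
([355.5, 194.7], 100, [0.6193, -0.1383, 0.042])
([328.2, 193.1], 86, [0.6237, -0.058, 0.042])
([299.9, 190.9], 77, [0.6295, 0.0255, 0.042])
([272.9, 189.5], 154, [0.6334, 0.1049, 0.042])
[[291.0, 233.0], [315.0, 214.0], [340.0, 197.0]]
([292.3, 232.8], 21, [0.6203, -0.1372, 0.042])
([316.6, 215.1], 23, [0.6256, -0.0582, 0.042])
([339.3, 198.3], 19, [0.6303, 0.0215, 0.042])
([360.5, 182.8], 21, [0.6355, 0.1007, 0.042])
```

View pics/c1.png

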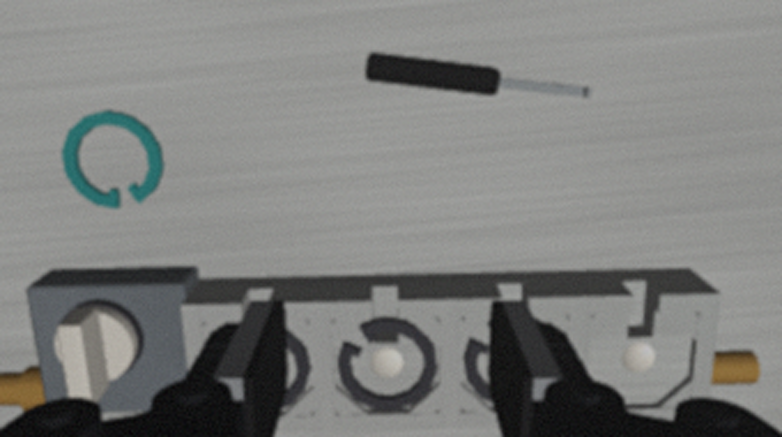

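Only wells 0 to 2 hold rings. The turquoise ring is a look-alike. Now I'll locate the valve bar.

```bash
python3 - <<'E'
from h import *
for n in("wrist","top","scene"):
    c=Cam(n)
    d=nets.regions_of(n,"valve_grip")
    for r in d[:2]:
        m=r["mask"];v,u=np.nonzero(m);print(n,r["score"],u.min(),u.max(),v.min(),v.max())
    g=c.im.astype(int); u0,v0=c.proj([[.605,-.235,.078]])[0].round().astype(int);r=28 if n!="top" else 14
    s=g[v0-r:v0+r,u0-r:u0+r]; bright=s.min(2); th=np.percentile(bright,97)-30
    m=(bright>th).astype(np.uint8);k,l,st,ce=cv2.connectedComponentsWithStats(m);i=1+np.argmax(st[1:,4])
    v,u=np.nonzero(l==i);P=c.at(np.c_[u+u0-r,v+v0-r],.078)[:,:2]
    e,V=np.linalg.eigh(np.cov(P.T));print(n,(u0,v0),len(P),P.mean(0).round(4),(np.sqrt(e*12)).round(4),V[:,1].round(3), th)
    cv2.imwrite(f"pics/v_{n}.png",cv2.resize(s[:,:,::-1].astype(np.uint8),(260,260),interpolation=2))
cv2.imwrite("pics/v.png",np.hstack([cv2.imread(f"pics/v_{n}.png") for n in("wrist","top","scene")]))
E
```

```text
wrist 0.96 174 209 243 283
wrist (np.int64(188), np.int64(279)) 326 [ 0.5863 -0.2392] [0.0144 0.044 ] [-1.    0.01] 138.0
top 0.52 382 396 194 212
top (np.int64(390), np.int64(199)) 244 [ 0.5903 -0.2344] [0.0418 0.0464] [-0.965  0.261] 92.0
scene 0.61 242 262 237 261
scene 0.49 121 187 248 328
scene (np.int64(256), np.int64(246)) 1304 [ 0.5755 -0.2196] [0.1032 0.1393] [0.021 1.   ] 98.0
```

View pics/v.png

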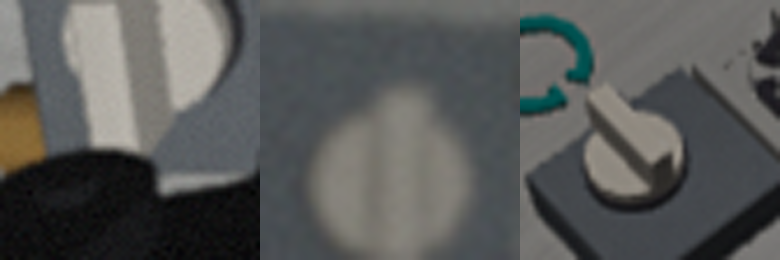

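```bash
python3 - <<'E'
from h import *
c=Cam("scene");print(c.at([[245.2,237.8],[258.2,252.5],[251.7,245.1]],.078).round(4))
c=Cam("top");print(c.at([[390,204.9]],.055).round(4),c.at([[391.6,194.1],[391,213]],.078).round(4))
go(.599,-.2365,.33,86.4)
E
```

```text
[[ 0.5717 -0.2371  0.078 ]
 [ 0.6221 -0.2421  0.078 ]
 [ 0.5971 -0.2396  0.078 ]]
[[ 0.5888 -0.2377  0.055 ]] [[ 0.6178 -0.2391  0.078 ]
 [ 0.5636 -0.2369  0.078 ]]
go -0.1316 -0.1772 0.1396 -1.26
```

Request:
play_rows(
  motion="-0.03 -0.045 0.02 -1; -0.06 -0.09 0.05 -1; -0.095 -0.135 0.09 -1.3; -0.127 -0.178 0.12 -1.3; -0.127 -0.178 0.17 -1.3; -0.127 -0.178 0.17 -1.3",
)

```text
t: 4.35
tcp_pos: [0.5929, -0.2366, 0.2946]
ee_rot: [-0.004, 0.031, 0.999, 0.002]
wrist_force: [-0.4, 0.3, 0.1]
grip_width: 0.526
finger_force: 0.0
```

```bash
python3 - <<'E'
from h import *
go(.595,-.238,.228,86.4)
c=Cam("wrist");c.save("w2.png");print(c.proj([[.595,-.238,.078]]).round(0))
c=Cam("scene");im=c.im[170:300,190:340,::-1];cv2.imwrite("pics/s2.png",np.hstack([cv2.resize(im,(461,400)),cv2.resize(cv2.imread("pics/w2.png")[200:400,245:395],(300,400))]))
E
```

```text
go -0.0027 -0.0016 0.0666 -0.00
[[316. 233.]]
```

View pics/s2.png

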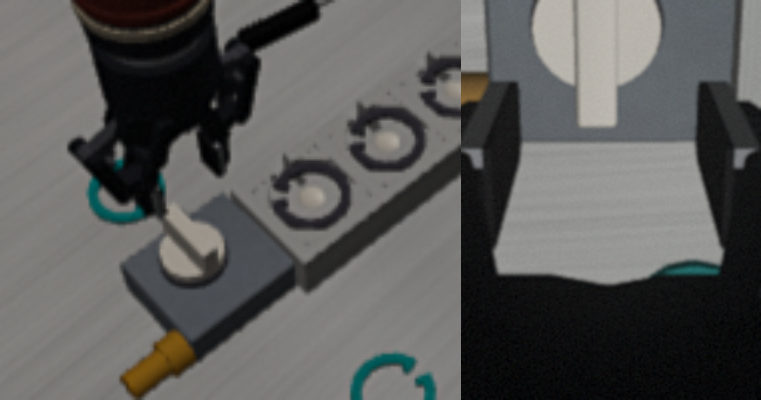

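```bash
python3 - <<'E'
from h import *
c=Cam("wrist");print(c.at([[313.5,262.5],[304,262],[323,262]],.078).round(4))
# dark bounds of ring region etc
E
```

```text
[[ 0.6223 -0.2426  0.078 ]
 [ 0.6215 -0.2492  0.078 ]
 [ 0.6223 -0.236   0.078 ]]
```

Request:
play_rows(
  motion="-0.002 -0.0035 0.03 0; -0.002 -0.0035 0.05 0; -0.002 -0.0035 0.067 0; -0.002 -0.0035 0.067 0",
)

```text
t: 5.0
tcp_pos: [0.5957, -0.24, 0.2317]
ee_rot: [-0.001, 0.031, 1.0, 0.001]
wrist_force: [-0.1, -0.1, 0.3]
grip_width: 0.53
finger_force: 0.0
```

Request:
play_rows(
  motion="0 0 0 0; 0 0 0 0; 0 0 0 0; 0 0 0 0",
  fingers=0.008,
)

```text
t: 5.5
tcp_pos: [0.5965, -0.2403, 0.2341]
ee_rot: [0.001, 0.031, 1.0, 0.0]
wrist_force: [-0.9, 3.1, 6.2]
grip_width: 0.149
finger_force: 59.5
```

Request:
play_rows(
  motion="0 0 0 8; 0 0 0 16; 0 0 0 24; 0 0 0 32; 0 0 0 40; 0 0 0 48; 0 0 0 56; 0 0 0 64; 0 0 0 70; 0 0 0 70",
)

```text
t: 6.75
tcp_pos: [0.5943, -0.2434, 0.2341]
ee_rot: [-0.0, 0.6, 0.8, -0.005]
wrist_force: [-20.3, -13.7, 11.2]
grip_width: 0.147
finger_force: 60.7
```

Request:
play_rows(
  motion="0 0 0 0; 0 0 0 0; 0 0 0 0; 0 0 -0.03 0; 0 0 -0.08 0; 0 0 -0.13 0",
  fingers=0.045,
)

```text
t: 7.5
tcp_pos: [0.5961, -0.2401, 0.3639]
ee_rot: [-0.0, 0.599, 0.801, 0.0]
wrist_force: [0.8, -0.1, 0.5]
grip_width: 0.529
finger_force: 0.0
```

```bash
python3 - <<'E'
from h import *
c=Cam("wrist")
m=[(r["score"],r["mask"]) for r in nets.regions_of("wrist","valve_grip")]
c.save("w3.png")
c=Cam("top")
for n in("pick","pick_tip"):
  for cam in("top","scene"):
    if cam=="scene" and n=="pick": s=Cam("scene")
    print(cam,n,[(np.round(d["position"],3).tolist(),round(d["score"],2)) for d in nets.find_in(cam,n)][:3])
go(.45,-.01,.35,170)
im=s.im[130:300,190:390,::-1];cv2.imwrite("pics/s3.png",np.hstack([cv2.resize(im,(471,400)),cv2.resize(cv2.imread("pics/w3.png")[150:400,200:400],(320,400))]))
E
```

```text
top pick [([0.451, -0.01, 0.021], 0.77)]
scene pick [([0.45, -0.017, 0.017], 0.52), ([0.63, -0.12, 0.033], 0.16)]
top pick_tip [([0.45, -0.006, 0.022], 0.52)]
scene pick_tip [([0.454, -0.014, 0.016], 0.72)]
go 0.2621 -0.0747 0.0116 -153.55
```

View pics/s3.png

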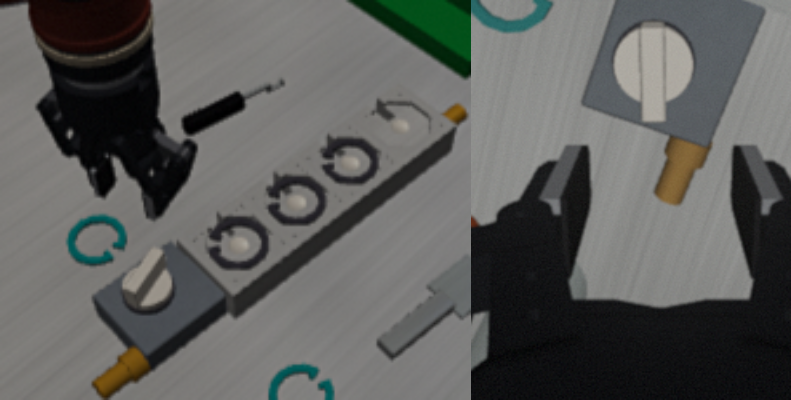

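The valve is shut: the grip has turned about 69° and stays there after release. Now to the pick.

Request:
play_rows(
  motion="0.026 -0.007 0 -10; 0.052 -0.015 0 -20; 0.08 -0.022 0 -30; 0.105 -0.03 0 -40; 0.13 -0.037 0 -50; 0.157 -0.045 0 -60; 0.18 -0.052 0 -70; 0.21 -0.06 0 -80; 0.236 -0.067 0 -90; 0.262 -0.075 0.01 -100",
)

```text
t: 9.15
tcp_pos: [0.4495, -0.0097, 0.3522]
ee_rot: [-0.0, -0.232, 0.973, 0.0]
wrist_force: [-0.0, 0.1, -0.4]
grip_width: 0.529
finger_force: 0.0
```

Request:
play_rows(
  motion="0 0 0 -10; 0 0 0 -20; 0 0 0 -30; 0 0 0 -40; 0 0 0 -50; 0 0 0 -53; 0 0 0 -53",
)

```text
t: 10.02
tcp_pos: [0.4498, -0.0104, 0.3518]
ee_rot: [-0.0, -0.639, 0.769, 0.001]
wrist_force: [-0.1, -0.2, -0.0]
grip_width: 0.524
finger_force: 0.0
```

```bash
python3 - <<'E'
from h import *
p,R=pose();print(p.round(4),np.degrees(np.arctan2(R[1,1],R[0,1])))
c=Cam("wrist");c.save("w4.png");print(c.c)
for n in("pick","pick_tip"):
    print(n,[(np.round(d["position"],3).tolist(),round(d["score"],2)) for d in nets.find_in("wrist",n)][:3])
for r in nets.regions_of("wrist","pick")[:2]:
    v,u=np.nonzero(r["mask"]);print(r["score"],len(u),u.min(),u.max(),v.min(),v.max())
E
```

```text
[ 0.4498 -0.0104  0.3518] 169.41973288126076
[ 0.43697414 -0.07801102  0.31978532]
pick [([0.448, -0.014, 0.022], 0.76)]
pick_tip [([0.449, -0.013, 0.024], 0.68)]
0.63 1469 311 328 140 264
```

View pics/w4.png

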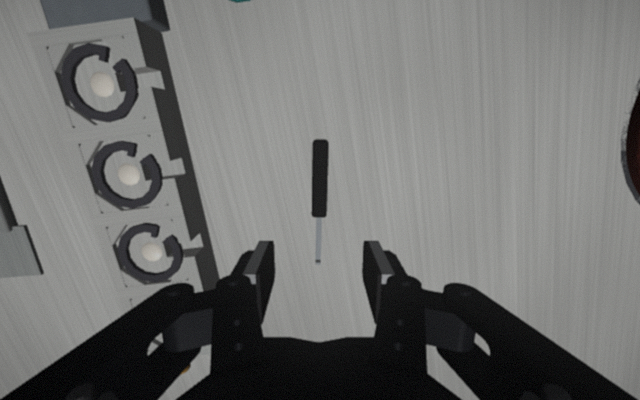

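The pick's handle runs from (320,140) to (319,216) with the tip at (318,263). Rings 0 to 2 and their plugs are clear at (103,85), (130,174) and (152,252).

```bash
python3 - <<'E'
from h import *
c=Cam("wrist");g=cv2.cvtColor(c.im,cv2.COLOR_RGB2GRAY)
m=np.zeros_like(g);m[130:232,300:340]=(g[130:232,300:340]<70)
v,u=np.nonzero(m);print(len(u),u.min(),u.max(),v.min(),v.max())
P=c.at(np.c_[u,v],.022)[:,:2];mid=P.mean(0)
(ce,sz,an)=cv2.minAreaRect((P*1000).astype(np.float32));print(mid.round(4),np.round(ce,1),np.round(sz,1),an)
e,V=np.linalg.eigh(np.cov(P.T));d=V[:,1]*np.sign(V[1,1]);print("heading",np.degrees(np.arctan2(d[1],d[0])))
q=P@d;print("ends",(mid+d*(q.min()-mid@d)).round(4),(mid+d*(q.max()-mid@d)).round(4))
print("tip",c.at([[318,264]],.013)[0].round(4))
for (a,b) in((103,85),(130,174),(152,252)):
    r=12;s=g[b-r:b+r+1,a-r:a+r+1];mm=(s>s.max()-30).astype(np.uint8);k,l,st,cc=cv2.connectedComponentsWithStats(mm);i=1+np.argmax(st[1:,4]);uv=cc[i]+[a-r,b-r]
    print(uv.round(1),st[i,4],c.at(uv,.042)[0].round(4))
# front top edge corner (channel mouths)
E
```

```text
1120 312 328 140 216
[ 0.446  -0.0224] [446.3 -20.9] [78.  14.8] 78.31195068359375
heading 78.5904136815621
ends [ 0.4386 -0.0591] [0.454  0.0173]
tip [0.4661 0.0756 0.013 ]
[104.2  86.3] 370 [ 0.6148 -0.1397  0.042 ]
[130.7 175.9] 271 [ 0.6195 -0.0604  0.042 ]
[153.3 253. ] 223 [0.6245 0.0187 0.042 ]
```

```bash
python3 -c "
from h import *
go(.4462,-.021,.178,168.7)"
```

```text
go 0.0111 0.0017 0.1745 0.71
```

Request:
play_rows(
  motion="0.005 0.001 0.04 0.7; 0.011 0.0015 0.09 0.7; 0.011 0.0015 0.14 0.7; 0.011 0.0015 0.16 0.7; 0.011 0.0015 0.175 0.7; 0.011 0.0015 0.175 0.7",
)

```text
t: 11.02
tcp_pos: [0.4463, -0.0209, 0.1772]
ee_rot: [-0.0, -0.634, 0.773, 0.001]
wrist_force: [0.2, 0.1, 0.6]
grip_width: 0.525
finger_force: 0.0
```

Request:
play_rows(
  motion="0 0 0 0; 0 0 0 0; 0 0 0 0; 0 0 0 0; 0 0 0 0",
  fingers=0.008,
)

```text
t: 11.65
tcp_pos: [0.4473, -0.0212, 0.1791]
ee_rot: [0.001, -0.634, 0.773, -0.001]
wrist_force: [-0.8, 0.7, 6.1]
grip_width: 0.17
finger_force: 60.1
```

Request:
play_rows(
  motion="0 0 -0.02 0; 0 0 -0.05 0; 0 0 -0.08 0; 0 0 -0.08 0",
)

```text
t: 12.15
tcp_pos: [0.4475, -0.0213, 0.2604]
ee_rot: [0.001, -0.634, 0.773, -0.002]
wrist_force: [0.2, 0.1, -1.6]
grip_width: 0.172
finger_force: 59.1
```

```bash
python3 -c "
from h import *
go(.45,-.06,.27,86.4)
c=Cam('wrist');c.save('w5.png')"
```

```text
go 0.0374 -0.0100 -0.0095 82.35
```

View pics/w5.png

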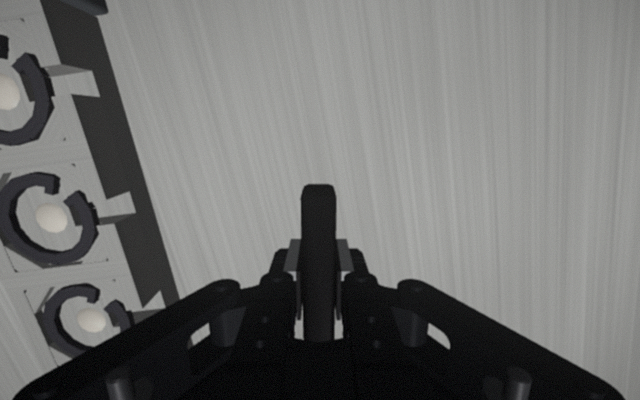

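Request:
play_rows(
  motion="0.003 0 -0.01 10; 0.006 0 -0.01 20; 0.01 0 -0.01 30; 0.015 0 -0.01 40; 0.02 0 -0.01 50; 0.025 0 -0.01 60; 0.028 0 -0.01 70; 0.028 0 -0.01 80; 0.028 0 -0.01 82.3; 0.028 0 -0.01 82.3",
)

```text
t: 13.45
tcp_pos: [0.4408, -0.0483, 0.2667]
ee_rot: [-0.001, 0.031, 1.0, 0.0]
wrist_force: [-0.1, 0.7, -0.7]
grip_width: 0.172
finger_force: 59.1
```

```bash
python3 - <<'E'
from h import *
p,R=pose();print(p.round(4))
go(.447,-.0487,.201,86.45)
c=Cam('wrist');c.save('w6.png');g=cv2.cvtColor(c.im,cv2.COLOR_RGB2GRAY)
print("back end",c.at([[318,185]],p[2]-.179+.022))
for b in(("top"),("scene")):
    k=Cam(b);print(b,k.proj([p+[.087,-.005,-.172]]).round(0));k.save(f"{b}6.png")
k=Cam("scene");u,v=k.proj([p+[.06,0,-.16]])[0].astype(int);cv2.imwrite("pics/s6.png",np.hstack([cv2.resize(k.im[v-70:v+70,u-60:u+100,::-1],(457,400),interpolation=2),cv2.resize(cv2.imread('pics/w6.png')[150:400,210:420],(336,400))]))
E
```

```text
[ 0.4408 -0.0483  0.2667]
go -0.0063 -0.0000 0.0656 0.02
back end [[ 0.39943252 -0.04698769  0.10965679]]
top [[327. 225.]]
scene [[290. 179.]]
```

View pics/s6.png

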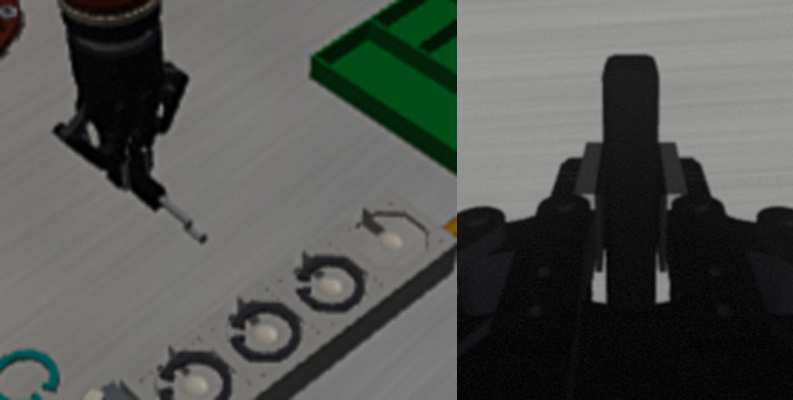

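```bash
python3 - <<'E'
from h import *
p,R=pose();k=Cam("scene");u,v=k.proj([p+[.06,0,-.16]])[0].astype(int)
obs=np.array([u-60+205/2.856,v-70+239/2.856]);print("lip obs",obs,"exp",k.proj([p+[.096,-.006,-.166]]), "world at z",k.at(obs,p[2]-.166).round(4),"vs",(p+[.096,-.006,0]).round(4))
E
```

```text
lip obs [294.77871148 182.68347339] exp [[292.0173795 179.8409537]] world at z [[ 0.5485 -0.0562  0.1013]] vs [ 0.537  -0.0544  0.2673]
```

Request:
play_rows(
  motion="-0.01 0 0.03 0; -0.01 0 0.055 0; -0.01 0 0.066 0; -0.01 0 0.066 0; -0.01 0 0.066 0",
)

```text
t: 14.32
tcp_pos: [0.4515, -0.0492, 0.2028]
ee_rot: [0.001, 0.031, 1.0, -0.0]
wrist_force: [0.7, 0.0, 0.3]
grip_width: 0.169
finger_force: 59.1
```

```bash
python3 - <<'E'
from h import *
p,R=pose();print(p.round(4))
hx=np.array([.9981,-.062,0]);P0=p-[0,0,.179]-.001*hx
tiles=[]
for n in("scene","top"):
    k=Cam(n);old=cv2.imread(f"pics/{n}6.png")[:,:,::-1].astype(int)
    model=[P0+hx*a+[0,0,b] for a,b in((.04,.014),(.079,.014),(.087,.007),(.098,.013))]
    print(n,"model",k.proj(model).round(1).tolist(),"plug1",k.proj([[.6207,-.0595,.042]]).round(1))
    u,v=k.proj([model[3]])[0].astype(int);r=30
    im=k.im[v-r:v+r,u-r:u+r,::-1].copy();tiles.append(cv2.resize(im,(390,390),interpolation=cv2.INTER_NEAREST));print("origin",u-r,v-r)
cv2.imwrite("pics/t7.png",np.hstack(tiles))
E
```

```text
[ 0.4515 -0.0492  0.2028]
scene model [[281.4, 186.0], [290.9, 194.4], [293.0, 197.9], [295.7, 198.9]] plug1 [[314.8 214.3]]
origin 265 168
top model [[325.8, 238.5], [326.7, 225.2], [326.8, 222.6], [327.1, 218.8]] plug1 [[328.7 194.1]]
origin 297 188
```

View pics/t7.png

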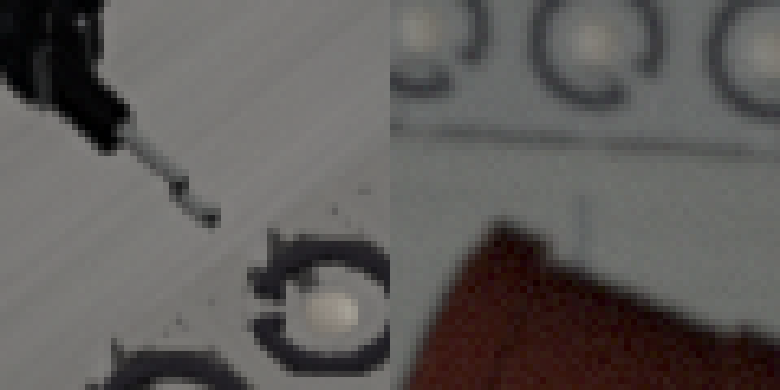

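The pick sits straight in the grip. Measured in the same pictures as the hook, plug 1 comes out at about (0.6187, -0.0597). Now I'll insert under ring 1.

```bash
python3 -c "
from h import *
go(.5059,-.0527,.2015,86.45)"
```

```text
go -0.0545 -0.0001 0.0013 -0.00
```

Request:
play_rows(
  motion="-0.01 0 0.001 0; -0.02 0 0.001 0; -0.03 0 0.001 0; -0.04 0 0.001 0; -0.05 0 0.001 0; -0.0545 0 0.001 0; -0.0545 0 0.001 0",
)

```text
t: 15.3
tcp_pos: [0.5056, -0.0525, 0.2006]
ee_rot: [-0.0, 0.031, 1.0, 0.0]
wrist_force: [0.6, -0.5, -1.4]
grip_width: 0.17
finger_force: 59.1
```

Request:
play_rows(
  motion="0 0 -0.004 0; 0 0 -0.008 0; 0 0 -0.012 0; 0 0 -0.016 0; 0 0 -0.02 0; 0 0 -0.025 0; 0 0 -0.03 0; 0 0 -0.03 0",
)

```text
t: 16.3
tcp_pos: [0.5056, -0.0525, 0.2312]
ee_rot: [0.0, 0.031, 1.0, -0.0]
wrist_force: [-0.4, 0.2, -1.7]
grip_width: 0.172
finger_force: 59.1
```

```bash
python3 - <<'E'
from h import *
k=Cam("scene");k.save("s8f.png");u,v=k.proj([[.62,-.06,.06]])[0].astype(int);cv2.imwrite("pics/s8.png",cv2.resize(k.im[v-45:v+30,u-50:u+50,::-1],(600,450),interpolation=2))
E
```

```text
(no output)
```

View pics/s8.png

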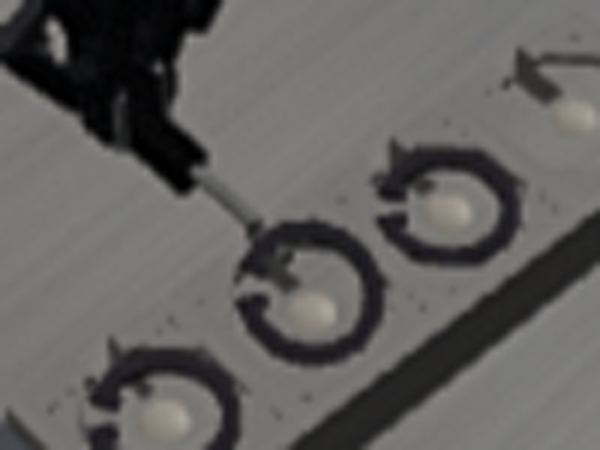

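Ring 1 is on the hook and tilting up. I'll keep lifting.

Request:
play_rows(
  motion="0 0 -0.006 0; 0 0 -0.012 0; 0 0 -0.018 0; 0 0 -0.024 0; 0 0 -0.03 0; 0 0 -0.036 0; 0 0 -0.042 0; 0 0 -0.05 0; 0 0 -0.06 0; 0 0 -0.07 0",
)

```text
t: 17.6
tcp_pos: [0.5055, -0.0525, 0.3015]
ee_rot: [0.0, 0.031, 1.0, 0.0]
wrist_force: [0.1, 0.4, -0.5]
grip_width: 0.171
finger_force: 59.0
```

Request:
play_rows(
  motion="0 0 -0.01 0; 0 0 -0.02 0; 0 0 -0.03 0; 0 0 -0.03 0; 0 0 -0.03 0",
)

```text
t: 18.23
tcp_pos: [0.5054, -0.0524, 0.3304]
ee_rot: [-0.0, 0.031, 1.0, 0.0]
wrist_force: [-0.1, -0.6, -1.6]
grip_width: 0.175
finger_force: 59.0
```

```bash
python3 - <<'E'
from h import *
p,R=pose();k=Cam("scene");k.save("s9f.png");print("hook at",k.proj([p+[.087,-.005,-.172]]).round(0),k.proj([p+[.087,-.005,-.23]]).round(0))
print([(np.round(d["position"],3).tolist(),round(d["score"],2)) for d in nets.find_in("scene","ring0")])
for r in nets.regions_of("scene","ring0"):
    v,u=np.nonzero(r["mask"]);print(round(r["score"],2),len(u),u.min(),u.max(),v.min(),v.max(),k.im[r["mask"]].mean(0).round())
c=Cam("top");print([(np.round(d["position"],3).tolist(),round(d["score"],2)) for d in nets.find_in("top","caddy")])
print([(r["score"],[int(f(a)) for a in np.nonzero(r["mask"]) for f in(np.min,np.max)]) for r in nets.regions_of("top","caddy")])
E
```

```text
hook at [[307. 177.]] [[307. 193.]]
[([0.62, -0.14, 0.045], 0.75), ([0.77, -0.204, 0.005], 0.75), ([0.629, 0.018, 0.042], 0.58), ([0.484, -0.227, 0.001], 0.49), ([0.605, -0.061, 0.137], 0.46), ([0.491, -0.417, 0.119], 0.44)]
0.79 211 327 350 189 208 [42. 40. 43.]
0.73 6241 230 387 166 299 [88. 85. 82.]
0.71 236 219 244 222 242 [22. 80. 79.]
0.56 359 304 331 284 311 [32. 87. 86.]
0.53 283 278 303 222 245 [48. 47. 49.]
[([0.514, 0.366, 0.007], 0.84)]
[(0.92, [190, 271, 146, 226])]
```

Ring 1 hangs on the hook, and the network puts it at (0.605, -0.061, 0.137). Next I'll fit the caddy pose by silhouette.

```bash
python3 - <<'E'
from h import *
from scipy.optimize import minimize
for n in("top","scene"):
    k=Cam(n);im=cv2.imread(f"pics/{n}0.png")[:,:,::-1].astype(int)
    m=((im[:,:,1]>im[:,:,0]*1.5+12)&(im[:,:,1]>im[:,:,2]*1.5+12)).astype(np.uint8)
    m=cv2.morphologyEx(m,cv2.MORPH_CLOSE,np.ones((7,7)));m=cv2.morphologyEx(m,cv2.MORPH_OPEN,np.ones((3,3)))
    S=4;M=cv2.resize(m,None,fx=S,fy=S,interpolation=cv2.INTER_LINEAR)>0.5
    def mod(q):
        c,s=np.cos(q[2]),np.sin(q[2])
        P=[[q[0]+c*a-s*b,q[1]+s*a+c*b,z] for a in(-.115,.115) for b in(-.11,.11) for z in(0,.032)]
        o=np.zeros(M.shape,np.uint8);h=cv2.convexHull(((k.proj(P)+.5)*S).astype(np.float32)).round().astype(np.int32);cv2.fillConvexPoly(o,h,1);return o>0
    f=lambda q:(mod(q)^M).sum()/1000
    r=minimize(f,[.514,.366,0],method="Nelder-Mead",options=dict(initial_simplex=[[.514,.366,0],[.524,.366,0],[.514,.376,0],[.514,.366,.05]]))
    print(n,r.x.round(4),r.fun,M.sum()/1000)
E
```

```text
top [ 0.5084  0.3603 -0.0289] 8.043 88.729
scene [ 0.5068  0.3608 -0.0239] 3.579 63.058
```

```bash
python3 -c "
from h import *
go(.576,.2975,.33,178.5)"
```

```text
go -0.0488 0.3536 0.0006 -92.05
```

Request:
play_rows(
  motion="-0.002 0.01 0 -2; -0.005 0.03 0 -6; -0.008 0.055 0 -11; -0.01 0.08 0 -16; -0.014 0.105 0 -21; -0.018 0.13 0 -26; -0.022 0.155 0 -31; -0.026 0.18 0 -36; -0.03 0.205 0 -41; -0.034 0.23 0 -46",
)

```text
t: 19.88
tcp_pos: [0.5536, 0.1765, 0.3306]
ee_rot: [0.0, -0.364, 0.931, 0.0]
wrist_force: [0.4, -0.6, -1.4]
grip_width: 0.17
finger_force: 59.0
```

```bash
python3 -c "
from h import *
go(.576,.2975,.31,178.5)"
```

```text
go -0.0985 0.0737 0.0207 -45.79
```

Request:
play_rows(
  motion="-0.01 0.007 0 -5; -0.02 0.015 0 -10; -0.03 0.022 0 -15; -0.04 0.03 0 -20; -0.05 0.037 0 -25; -0.06 0.045 0 -30; -0.07 0.053 0 -35; -0.08 0.06 0 -40; -0.09 0.067 0 -44; -0.098 0.073 0 -46",
)

```text
t: 21.12
tcp_pos: [0.5765, 0.2961, 0.3305]
ee_rot: [0.0, -0.698, 0.716, 0.0]
wrist_force: [0.0, -0.0, -0.7]
grip_width: 0.167
finger_force: 59.0
```

```bash
cat > chk.py <<'E'
from h import *
def rings(cam):
    c=Cam(cam)
    for r in nets.regions_of(cam,"ring0"):
        v,u=np.nonzero(r["mask"]);col=c.im[r["mask"]].mean(0)
        if len(u)<900: print(cam,round(r["score"],2),len(u),(u.min(),u.max(),v.min(),v.max()),"TURQ" if col[1]>1.4*col[0] else "dark",c.at([u.mean(),v.mean()],.006)[0].round(3)[:2])
    return c
E
python3 - <<'E'
from chk import *
go(.576,.2975,.23,178.5)
for cam in("scene","top"):
    c=rings(cam);c.save(cam+"10.png");p,R=pose();print("hook",c.proj([p-R[:,0]*.086+[0,0,-.19]]).round(0))
E
```

```text
go -0.0014 0.0006 0.1005 0.11
scene 0.65 240 (np.int64(327), np.int64(350), np.int64(189), np.int64(208)) dark [0.609 0.04 ]
scene 0.63 241 (np.int64(219), np.int64(243), np.int64(221), np.int64(242)) TURQ [ 0.488 -0.224]
scene 0.56 46 (np.int64(408), np.int64(422), np.int64(87), np.int64(106)) dark [0.507 0.56 ]
scene 0.55 271 (np.int64(304), np.int64(331), np.int64(285), np.int64(311)) TURQ [ 0.767 -0.205]
scene 0.48 229 (np.int64(279), np.int64(303), np.int64(223), np.int64(244)) dark [ 0.602 -0.124]
hook [[411.  97.]]
top 0.65 111 (np.int64(291), np.int64(311), np.int64(182), np.int64(200)) dark [0.639 0.031]
top 0.64 185 (np.int64(365), np.int64(384), np.int64(139), np.int64(158)) TURQ [ 0.766 -0.2  ]
top 0.58 134 (np.int64(346), np.int64(365), np.int64(185), np.int64(205)) dark [ 0.622 -0.135]
top 0.5 100 (np.int64(374), np.int64(392), np.int64(232), np.int64(251)) TURQ [ 0.482 -0.226]
hook [[167. 204.]]
```

Request:
play_rows(
  motion="0 0.001 0.02 0; 0 0.001 0.05 0; 0 0.001 0.08 0; 0 0.001 0.095 0; 0 0.001 0.1 0; 0 0.001 0.105 0; 0 0.001 0.11 0; 0 0.001 0.115 0; 0 0.001 0.12 0; 0 0.001 0.12 0",
)

```text
t: 22.58
tcp_pos: [0.5755, 0.295, 0.2102]
ee_rot: [-0.0, -0.697, 0.717, 0.0]
wrist_force: [0.6, 0.5, -0.6]
grip_width: 0.169
finger_force: 59.1
```

```bash
python3 - <<'E'
from chk import *
for cam in("scene","top"):
    c=rings(cam);c.save(cam+"11.png");p,R=pose();print("lip",c.proj([p-R[:,0]*.096+[0,0,-.166]]).round(0))
s=cv2.imread("pics/scene11.png")[60:160,350:450];t=cv2.imread("pics/top11.png")[180:280,140:240]
cv2.imwrite("pics/v11.png",np.hstack([cv2.resize(a,(400,400),interpolation=2) for a in(s,t)]))
E
```

```text
scene 0.71 233 (np.int64(279), np.int64(303), np.int64(223), np.int64(244)) dark [ 0.603 -0.125]
scene 0.59 67 (np.int64(399), np.int64(414), np.int64(117), np.int64(133)) TURQ [0.582 0.41 ]
scene 0.56 281 (np.int64(304), np.int64(331), np.int64(285), np.int64(311)) TURQ [ 0.768 -0.206]
scene 0.47 207 (np.int64(327), np.int64(350), np.int64(189), np.int64(208)) dark [0.612 0.042]
scene 0.47 123 (np.int64(219), np.int64(242), np.int64(224), np.int64(242)) TURQ [ 0.49  -0.239]
lip [[407. 121.]]
top 0.73 118 (np.int64(365), np.int64(384), np.int64(139), np.int64(157)) TURQ [ 0.769 -0.201]
top 0.69 161 (np.int64(373), np.int64(393), np.int64(231), np.int64(250)) TURQ [ 0.487 -0.222]
top 0.58 175 (np.int64(291), np.int64(311), np.int64(182), np.int64(202)) dark [0.634 0.023]
top 0.55 197 (np.int64(344), np.int64(365), np.int64(185), np.int64(205)) dark [ 0.625 -0.136]
lip [[175. 207.]]
```

View pics/v11.png

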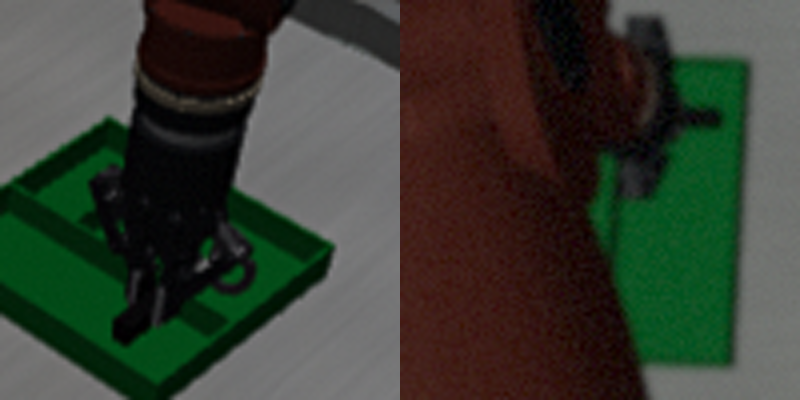

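```bash
cat > fit.py <<'E'
from chk import *
from scipy.optimize import minimize
def fit(cams_=("scene",),lo=0):
    p,R=pose();f=-R[:,0];T=p+f*.086
    th=np.linspace(0,2*np.pi,60)
    for n in cams_:
        c=Cam(n);b=[r["mask"] for r in nets.regions_of(n,"ring0") if r["mask"].sum()<900]
        h=c.proj([T+[0,0,-.18]])[0]
        b=[m for m in b if np.hypot(*(np.array(np.nonzero(m)).mean(1)[::-1]-h))<25]
        for m in b:
            v,u=np.nonzero(m);print(n,"mask",u.min(),u.max(),v.min(),v.max(),"n",len(u),"tip",h.round(0),c.im[m].mean(0).round())
        for s in(1,-1):
            for a in(0,20,40,60,80,90):
                # ring plane containing x axis, tilted a deg from vertical toward s*forward; lowest edge on floor
                a_=np.radians(a);upv=np.array([0,0,1])*np.cos(a_)+s*f*np.sin(a_);sd=R[:,1]
                # section passes over toe: near tip y -> place so that top is at tip
                C=T.copy();C[2]=.004+.031*np.cos(a_)+.002;C[:2]+=(-upv*.027)[:2]
                q=c.proj([C+.031*(np.cos(t)*sd+np.sin(t)*upv) for t in th]);print(n,s,a,q.min(0).round(0),q.max(0).round(0))
E
python3 -c "
from fit import *
fit()"
```

```text
scene mask 404 412 127 133 n 27 tip [404. 126.] [17. 19. 19.]
scene 1 0 [396. 115.] [413. 134.]
scene 1 20 [394. 116.] [412. 136.]
scene 1 40 [391. 119.] [410. 139.]
scene 1 60 [389. 123.] [409. 141.]
scene 1 80 [388. 127.] [408. 143.]
scene 1 90 [387. 130.] [407. 143.]
scene -1 0 [396. 115.] [413. 134.]
scene -1 20 [398. 116.] [414. 131.]
scene -1 40 [399. 118.] [416. 129.]
scene -1 60 [399. 120.] [417. 130.]
scene -1 80 [398. 121.] [418. 133.]
scene -1 90 [398. 122.] [418. 135.]
```

Request:
play_rows(
  motion="0 0 -0.005 0; 0 0 -0.015 0; 0 0 -0.027 0; 0 0 -0.027 0; 0 0 -0.027 0; 0 0 -0.027 0; 0 0 -0.022 0; 0 0 -0.017 0; 0 0 -0.017 0",
)

```text
t: 24.0
tcp_pos: [0.5754, 0.295, 0.2268]
ee_rot: [-0.001, -0.697, 0.717, 0.0]
wrist_force: [0.3, 0.2, 0.3]
grip_width: 0.17
finger_force: 59.1
```

Request:
play_rows(
  motion="-0.003 0 0 0; -0.006 0 0 0; -0.01 0 0 0; -0.013 0 0 0; -0.018 0 0.015 0; -0.018 0 0.015 0; -0.018 0 0.015 0; -0.018 0 0.015 0",
)

```text
t: 25.0
tcp_pos: [0.576, 0.3129, 0.2124]
ee_rot: [-0.0, -0.697, 0.717, 0.0]
wrist_force: [-0.5, 0.5, -0.5]
grip_width: 0.168
finger_force: 59.1
```

```bash
python3 -c "
from fit import *
fit()"
```

```text
scene mask 407 418 125 133 n 18 tip [408. 123.] [26. 27. 28.]
scene 1 0 [400. 113.] [416. 131.]
scene 1 20 [397. 113.] [415. 134.]
scene 1 40 [395. 116.] [414. 136.]
scene 1 60 [392. 120.] [413. 138.]
scene 1 80 [391. 125.] [411. 140.]
scene 1 90 [391. 127.] [411. 140.]
scene -1 0 [400. 113.] [416. 131.]
scene -1 20 [402. 113.] [418. 128.]
scene -1 40 [403. 115.] [419. 127.]
scene -1 60 [403. 118.] [421. 127.]
scene -1 80 [402. 119.] [421. 130.]
scene -1 90 [401. 119.] [421. 132.]
```

Request:
play_rows(
  motion="0 0 -0.002 0; 0.015 0 -0.002 0; 0.03 0 -0.002 0; 0.045 0 -0.002 0; 0.06 0 -0.003 0; 0.06 0 -0.02 0; 0.06 0 -0.05 0; 0.06 0 -0.08 0; 0.06 0 -0.1 0",
)

```text
t: 26.22
tcp_pos: [0.5749, 0.2534, 0.3157]
ee_rot: [0.001, -0.698, 0.717, -0.001]
wrist_force: [0.5, -0.0, -1.0]
grip_width: 0.167
finger_force: 59.1
```

```bash
python3 - <<'E'
from chk import *
p,R=pose()
for n in("scene","top"):
    c=rings(n);c.save(n+"12.png");print(n,"tip",c.proj([p-R[:,0]*.086+[0,0,-.172],p-R[:,0]*.086+[0,0,-.23]]).round(0).tolist())
E
```

```text
scene 0.77 192 (np.int64(219), np.int64(242), np.int64(222), np.int64(242)) TURQ [ 0.487 -0.23 ]
scene 0.74 312 (np.int64(278), np.int64(304), np.int64(222), np.int64(244)) dark [ 0.599 -0.123]
scene 0.72 226 (np.int64(327), np.int64(350), np.int64(189), np.int64(208)) dark [0.611 0.043]
scene 0.71 354 (np.int64(303), np.int64(332), np.int64(285), np.int64(311)) TURQ [ 0.768 -0.206]
scene 0.44 123 (np.int64(402), np.int64(420), np.int64(120), np.int64(133)) dark [0.58  0.421]
scene tip [[402.0, 102.0], [399.0, 118.0]]
top 0.6 79 (np.int64(346), np.int64(364), np.int64(185), np.int64(200)) dark [ 0.639 -0.135]
top 0.55 47 (np.int64(367), np.int64(382), np.int64(139), np.int64(146)) TURQ [ 0.788 -0.2  ]
top 0.52 164 (np.int64(291), np.int64(311), np.int64(181), np.int64(202)) dark [0.633 0.025]
top 0.52 242 (np.int64(381), np.int64(400), np.int64(196), np.int64(212)) dark [ 0.597 -0.244]
top 0.47 109 (np.int64(373), np.int64(393), np.int64(232), np.int64(250)) TURQ [ 0.488 -0.23 ]
top tip [[182.0, 205.0], [189.0, 207.0]]
```

Ring 1 lies flat in the ring bay at about (0.58, 0.42). Next is ring 2.

```bash
python3 -c "
from h import *
go(.45,.031,.305,86.45)"
```

```text
go 0.2255 0.1185 0.0075 92.01
```

Request:
play_rows(
  motion="0.025 0.013 0 10; 0.05 0.026 0 20; 0.075 0.04 0 30; 0.1 0.053 0 40; 0.125 0.066 0 50; 0.15 0.08 0 60; 0.175 0.092 0 70; 0.2 0.105 0 80; 0.225 0.118 0 90; 0.225 0.118 0 92",
)

```text
t: 27.68
tcp_pos: [0.4497, 0.0304, 0.3113]
ee_rot: [-0.001, 0.033, 0.999, 0.0]
wrist_force: [0.4, 0.8, 0.2]
grip_width: 0.167
finger_force: 59.1
```

```bash
python3 -c "
from h import *
go(.456,.0305,.2015,86.45)"
```

```text
go -0.0065 0.0005 0.1098 -0.25
```

Request:
play_rows(
  motion="-0.003 0 0.04 0; -0.006 0 0.08 0; -0.006 0 0.1 0; -0.006 0 0.105 0; -0.006 0 0.105 0; -0.006 0 0.105 0",
)

```text
t: 28.42
tcp_pos: [0.457, 0.031, 0.2087]
ee_rot: [0.001, 0.031, 1.0, -0.0]
wrist_force: [-0.4, 0.3, -0.1]
grip_width: 0.165
finger_force: 59.1
```

```bash
python3 - <<'E'
from h import *
go(.6237-.1128,.0201+.007,.2010,86.45)
p,R=pose();hx=-R[:,0];P0=p-[0,0,.179]-.001*hx
# hook check against first pick pose: crop diff in scene
k=Cam("scene");print(k.proj([P0+hx*.098+[0,0,.013]]).round(1))
old=cv2.imread("pics/scene12.png")[:,:,::-1].astype(int);d=np.abs(k.im.astype(int)-old).sum(2)>60
u,v=k.proj([P0+hx*.09+[0,0,.01]])[0].astype(int);w=d[v-12:v+14,u-12:u+14]
for r in w[::1]: print("".join("#" if x else "." for x in r))
print(u-12,v-12)
E
```

```text
go -0.0540 -0.0006 0.0078 0.02
[[318.7 181.7]]
####......................
####......................
####......................
###.......................
####......................
######....................
###.###...................
#....###..................
......###.................
.......####...............
.........####.............
..........###.............
..........###.............
..........###.............
...........###............
............######........
..............####........
...............##.........
..........................
..........................
..........................
..........................
..........................
..........................
..........................
..........................
304 168
```

Request:
play_rows(
  motion="0 0 0.0075 0; 0 0 0.0075 0; -0.01 0 0.0075 0; -0.02 0 0.0075 0; -0.03 0 0.0075 0; -0.04 0 0.0075 0; -0.05 0 0.0075 0; -0.054 0 0.0075 0; -0.054 0 0.0075 0",
)

```text
t: 29.6
tcp_pos: [0.5105, 0.0276, 0.2001]
ee_rot: [-0.0, 0.031, 1.0, 0.0]
wrist_force: [0.5, 1.8, -1.2]
grip_width: 0.166
finger_force: 59.1
```

Request:
play_rows(
  motion="0 0 -0.005 0; 0 0 -0.01 0; 0 0 -0.015 0; 0 0 -0.021 0; 0 0 -0.027 0; 0 0 -0.034 0; 0 0 -0.041 0; 0 0 -0.048 0; 0 0 -0.055 0; 0 0 -0.062 0",
)

```text
t: 30.85
tcp_pos: [0.5104, 0.0276, 0.2627]
ee_rot: [0.0, 0.031, 1.0, 0.0]
wrist_force: [0.6, 0.6, -0.8]
grip_width: 0.17
finger_force: 59.1
```

Request:
play_rows(
  motion="0 0 -0.01 0; 0 0 -0.02 0; 0 0 -0.03 0; 0 0 -0.04 0; 0 0 -0.05 0; 0 0 -0.06 0; 0 0 -0.068 0; 0 0 -0.068 0",
)

```text
t: 31.85
tcp_pos: [0.5106, 0.0276, 0.3309]
ee_rot: [0.001, 0.031, 1.0, -0.0]
wrist_force: [0.5, -0.4, -1.0]
grip_width: 0.168
finger_force: 59.1
```

```bash
python3 - <<'E'
from chk import *
p,R=pose()
for n in("scene","top"):
    c=rings(n);c.save(n+"13.png");print(n,"tip",c.proj([p-R[:,0]*.086+[0,0,-.172],p-R[:,0]*.086+[0,0,-.23]]).round(0).tolist())
go(.501,.2975,.33,178.5)
E
```

```text
scene 0.75 169 (np.int64(220), np.int64(243), np.int64(222), np.int64(242)) TURQ [ 0.486 -0.227]
scene 0.59 204 (np.int64(326), np.int64(345), np.int64(157), np.int64(180)) dark [0.533 0.121]
scene 0.57 289 (np.int64(304), np.int64(331), np.int64(284), np.int64(311)) TURQ [ 0.768 -0.205]
scene 0.56 205 (np.int64(280), np.int64(303), np.int64(223), np.int64(244)) dark [ 0.602 -0.125]
scene 0.51 206 (np.int64(401), np.int64(421), np.int64(119), np.int64(134)) TURQ [0.581 0.423]
scene tip [[332.0, 160.0], [331.0, 176.0]]
top 0.71 141 (np.int64(366), np.int64(384), np.int64(140), np.int64(159)) TURQ [ 0.759 -0.205]
top 0.6 158 (np.int64(158), np.int64(178), np.int64(197), np.int64(217)) TURQ [0.579 0.424]
top 0.6 119 (np.int64(374), np.int64(393), np.int64(232), np.int64(251)) TURQ [ 0.481 -0.227]
top 0.59 203 (np.int64(344), np.int64(365), np.int64(184), np.int64(205)) dark [ 0.625 -0.137]
top tip [[299.0, 198.0], [300.0, 200.0]]
go 0.0259 0.2688 -0.0002 -92.05
```

Ring 2 is on the hook, and ring 1 is confirmed flat in the bay. Carrying ring 2 over.

Request:
play_rows(
  motion="0.001 0.01 0 -3; 0.003 0.03 0 -8; 0.005 0.055 0 -14; 0.008 0.08 0 -20; 0.01 0.1 0 -27; 0.013 0.125 0 -34; 0.015 0.15 0 -41; 0.017 0.175 0 -48; 0.02 0.195 0 -55; 0.021 0.21 0 -60",
)

```text
t: 33.3
tcp_pos: [0.5019, 0.24, 0.3299]
ee_rot: [-0.0, -0.476, 0.88, 0.0]
wrist_force: [0.5, 0.1, -0.2]
grip_width: 0.171
finger_force: 59.0
```

```bash
python3 -c "
from h import *
go(.503,.295,.33,178.5)"
```

```text
go -0.0467 0.0292 -0.0001 -31.68
```

Request:
play_rows(
  motion="-0.008 0.005 0 -5; -0.016 0.01 0 -10; -0.024 0.015 0 -16; -0.032 0.02 0 -22; -0.04 0.025 0 -27; -0.046 0.029 0 -31; -0.0465 0.029 0 -31.7; -0.0465 0.029 0 -31.7; -0.0465 0.029 0 -31.7",
)

```text
t: 34.42
tcp_pos: [0.5039, 0.2931, 0.3302]
ee_rot: [-0.0, -0.695, 0.719, 0.0]
wrist_force: [0.2, -0.6, -1.9]
grip_width: 0.171
finger_force: 59.0
```

```bash
python3 -c "
from h import *
go(.503,.295,.227,178.5)"
```

```text
go -0.0018 0.0010 0.1032 -0.40
```

Request:
play_rows(
  motion="-0.002 0 0.02 0; -0.002 0 0.05 0; -0.002 0 0.075 0; -0.002 0 0.09 0; -0.002 0 0.093 0; -0.002 0 0.093 0; -0.002 0 0.093 0; -0.002 0 0.098 0; -0.002 0 0.1035 0; -0.002 0 0.1035 0",
)

```text
t: 35.67
tcp_pos: [0.5038, 0.2952, 0.226]
ee_rot: [-0.0, -0.696, 0.718, 0.0]
wrist_force: [0.2, 0.6, -0.7]
grip_width: 0.168
finger_force: 59.1
```

Request:
play_rows(
  motion="-0.003 0 0 0; -0.006 0 0 0; -0.01 0 0 0; -0.013 0 0 0; -0.018 0 0.015 0; -0.018 0 0.015 0; -0.018 0 0.015 0; -0.018 0 0.015 0",
)

```text
t: 36.67
tcp_pos: [0.5044, 0.3132, 0.2111]
ee_rot: [-0.0, -0.696, 0.718, 0.0]
wrist_force: [-0.2, 0.4, -0.9]
grip_width: 0.167
finger_force: 59.4
```

Request:
play_rows(
  motion="0 0 -0.002 0; 0.015 0 -0.002 0; 0.03 0 -0.002 0; 0.045 0 -0.002 0; 0.06 0 -0.003 0; 0.06 0 -0.02 0; 0.06 0 -0.05 0; 0.06 0 -0.08 0; 0.06 0 -0.1 0; 0.06 0 -0.1 0",
)

```text
t: 37.92
tcp_pos: [0.5033, 0.2536, 0.3138]
ee_rot: [0.002, -0.696, 0.718, -0.001]
wrist_force: [-0.0, 0.0, -1.0]
grip_width: 0.171
finger_force: 59.3
```

```bash
python3 - <<'E'
from chk import *
p,R=pose();print(p.round(4))
for n in("scene","top"):
    c=rings(n);c.save(n+"14.png");print(n,"tip",c.proj([p-R[:,0]*.086+[0,0,-.172],p-R[:,0]*.086+[0,0,-.23]]).round(0).tolist())
go(.44,-.1287,.305,86.45)
E
```

```text
[0.5033 0.2536 0.3138]
scene 0.82 243 (np.int64(279), np.int64(303), np.int64(223), np.int64(244)) dark [ 0.602 -0.123]
scene 0.7 216 (np.int64(305), np.int64(330), np.int64(285), np.int64(310)) TURQ [ 0.766 -0.206]
scene 0.24 609 (np.int64(126), np.int64(170), np.int64(238), np.int64(276)) dark [ 0.404 -0.407]
scene tip [[382.0, 92.0], [380.0, 108.0]]
top 0.75 113 (np.int64(347), np.int64(365), np.int64(184), np.int64(205)) dark [ 0.633 -0.145]
top 0.7 73 (np.int64(366), np.int64(383), np.int64(139), np.int64(158)) TURQ [ 0.769 -0.198]
top 0.56 132 (np.int64(373), np.int64(392), np.int64(232), np.int64(251)) TURQ [ 0.482 -0.22 ]
top tip [[182.0, 231.0], [188.0, 232.0]]
go 0.3838 0.0499 0.0056 91.70
```

```bash
python3 - <<'E'
import cv2,numpy as np
a=cv2.imread("pics/scene0.png").astype(int);b=cv2.imread("pics/scene14.png").astype(int)
d=np.abs(a-b).sum(2)>55
# gray-ish dark (non green)
g=(b[:,:,1]<b[:,:,2]*1.35+6)
for v in range(84,140): print(v,"".join(("#" if g[v,u] else "+") if d[v,u] else "." for u in range(350,436)))
E
```

```text
84 .##########################.###########...............................................
85 .#########################.############...............................................
86 .#########################.############...............................................
87 ..########################.############...............................................
88 ..########################.###########................................................
89 ...######################..###########................................................
90 ......###################...##########................................................
91 ......##################......#######.................................................
92 ......#################........######.................................................
93 .......###############..........#.....................................................
94 .......#############............#.....................................................
95 .......############...................................................................
96 .......##########
[... 3279 characters left out ...]
..................................+#########+..................
133 ............................................................+#####....................
134 ......................................................................................
135 ......................................................................................
136 ......................................................................................
137 ......................................................................................
138 ......................................................................................
139 ......................................................................................
```

Both rings lie flat in the bay. Now ring 0.

Request:
play_rows(
  motion="0.04 0.005 0 10; 0.08 0.01 0 20; 0.12 0.015 0 30; 0.16 0.02 0 40; 0.2 0.025 0 50; 0.24 0.03 0 60; 0.28 0.036 0 70; 0.32 0.042 0 80; 0.36 0.047 0 90; 0.378 0.049 0 91.7",
)

```text
t: 39.38
tcp_pos: [0.4408, -0.1245, 0.3106]
ee_rot: [-0.001, 0.033, 0.999, 0.0]
wrist_force: [-0.4, -0.0, -1.2]
grip_width: 0.168
finger_force: 59.3
```

Request:
play_rows(
  motion="0 0 0 0; 0 0 0.04 0; 0 0 0.08 0; 0 0 0.1 0; 0 0 0.1 0; 0 0 0.1 0",
)

```text
t: 40.12
tcp_pos: [0.4418, -0.1226, 0.2125]
ee_rot: [0.0, 0.031, 1.0, -0.0]
wrist_force: [0.2, -0.8, -0.2]
grip_width: 0.171
finger_force: 59.3
```

```bash
python3 -c "
from h import *
print(pose()[0])
go(.446,-.1291,.2005,86.45);go(.5009,-.1325,.2005,86.45)"
```

```text
[ 0.44178884 -0.12258232  0.21246834]
go -0.0046 -0.0062 0.0120 0.05
go -0.0596 -0.0063 0.0120 0.05
```

Request:
play_rows(
  motion="-0.004 -0.006 0.006 0; -0.005 -0.0063 0.012 0; -0.005 -0.0063 0.012 0; -0.015 -0.0063 0.012 0; -0.025 -0.0063 0.012 0; -0.035 -0.0063 0.012 0; -0.045 -0.0063 0.012 0; -0.055 -0.0063 0.012 0; -0.0595 -0.0063 0.012 0; -0.0595 -0.0063 0.012 0",
)

```text
t: 41.38
tcp_pos: [0.5006, -0.1329, 0.1996]
ee_rot: [-0.0, 0.031, 1.0, 0.0]
wrist_force: [0.1, -0.8, -0.7]
grip_width: 0.167
finger_force: 59.3
```

Request:
play_rows(
  motion="0 0 -0.005 0; 0 0 -0.01 0; 0 0 -0.015 0; 0 0 -0.021 0; 0 0 -0.027 0; 0 0 -0.034 0; 0 0 -0.041 0; 0 0 -0.048 0; 0 0 -0.055 0; 0 0 -0.062 0",
)

```text
t: 42.62
tcp_pos: [0.5005, -0.1329, 0.2622]
ee_rot: [0.0, 0.031, 1.0, 0.0]
wrist_force: [0.1, 0.1, -1.2]
grip_width: 0.169
finger_force: 59.3
```

Request:
play_rows(
  motion="0 0 -0.01 0; 0 0 -0.02 0; 0 0 -0.03 0; 0 0 -0.04 0; 0 0 -0.05 0; 0 0 -0.06 0; 0 0 -0.068 0; 0 0 -0.068 0",
)

```text
t: 43.62
tcp_pos: [0.5006, -0.133, 0.3304]
ee_rot: [0.0, 0.031, 1.0, -0.0]
wrist_force: [0.9, 0.6, -0.5]
grip_width: 0.17
finger_force: 59.2
```

```bash
python3 - <<'E'
from chk import *
p,R=pose();print(p)
for n in("scene",):
    c=rings(n);c.save(n+"15.png");print(n,"tip",c.proj([p-R[:,0]*.086+[0,0,-.172],p-R[:,0]*.086+[0,0,-.23]]).round(0).tolist())
go(.538,.293,.33,178.5)
E
```

```text
[ 0.50064388 -0.13299251  0.33042487]
scene 0.68 236 (np.int64(218), np.int64(243), np.int64(222), np.int64(242)) TURQ [ 0.487 -0.227]
scene 0.57 237 (np.int64(273), np.int64(295), np.int64(192), np.int64(216)) dark [ 0.522 -0.073]
scene 0.53 96 (np.int64(384), np.int64(401), np.int64(110), np.int64(122)) dark [0.51  0.418]
scene 0.49 284 (np.int64(304), np.int64(331), np.int64(285), np.int64(311)) TURQ [ 0.768 -0.206]
scene tip [[279.0, 195.0], [281.0, 211.0]]
go -0.0111 0.4274 -0.0004 -92.06
```

Request:
play_rows(
  motion="0 0.01 0 -3; 0 0.03 0 -7; 0 0.06 0 -13; -0.002 0.09 0 -19; -0.003 0.12 0 -25; -0.004 0.155 0 -31; -0.005 0.19 0 -38; -0.006 0.225 0 -44; -0.007 0.26 0 -50; -0.008 0.28 0 -55",
)

```text
t: 44.98
tcp_pos: [0.525, 0.149, 0.3296]
ee_rot: [-0.0, -0.438, 0.899, 0.0]
wrist_force: [0.1, -0.2, -1.2]
grip_width: 0.17
finger_force: 59.2
```

```bash
python3 -c "
from h import *
go(.54,.293,.33,178.5)"
```

```text
go -0.1226 0.0771 -0.0004 -36.58
```

Request:
play_rows(
  motion="-0.015 0.01 0 -4; -0.032 0.02 0 -9; -0.05 0.031 0 -15; -0.067 0.042 0 -20; -0.085 0.053 0 -25; -0.1 0.063 0 -30; -0.115 0.072 0 -34; -0.122 0.077 0 -36.5; -0.122 0.077 0 -36.5; -0.122 0.077 0 -36.5",
)

```text
t: 46.22
tcp_pos: [0.5416, 0.2891, 0.3297]
ee_rot: [-0.0, -0.694, 0.72, -0.0]
wrist_force: [-0.1, -0.4, -1.6]
grip_width: 0.166
finger_force: 59.2
```

```bash
python3 -c "
from h import *
go(.54,.295,.227,178.5)"
```

```text
go -0.0058 0.0018 0.1027 -0.61
```

Request:
play_rows(
  motion="-0.004 0 0.02 0; -0.005 0 0.05 0; -0.005 0 0.075 0; -0.005 0 0.09 0; -0.005 0 0.093 0; -0.005 0 0.093 0; -0.005 0 0.093 0; -0.005 0 0.098 0; -0.005 0 0.1035 0; -0.005 0 0.1035 0",
)

```text
t: 47.48
tcp_pos: [0.5415, 0.2944, 0.2255]
ee_rot: [-0.0, -0.694, 0.72, 0.0]
wrist_force: [-0.4, 0.1, -0.3]
grip_width: 0.168
finger_force: 59.3
```

Request:
play_rows(
  motion="-0.003 0 0 0; -0.006 0 0 0; -0.01 0 0 0; -0.013 0 0 0; -0.018 0 0.015 0; -0.018 0 0.015 0; -0.018 0 0.015 0; -0.018 0 0.015 0",
)

```text
t: 48.48
tcp_pos: [0.5422, 0.3124, 0.2106]
ee_rot: [-0.0, -0.694, 0.72, 0.0]
wrist_force: [0.0, -0.9, -1.3]
grip_width: 0.171
finger_force: 59.7
```

Request:
play_rows(
  motion="0 0 -0.002 0; 0.015 0 -0.002 0; 0.03 0 -0.002 0; 0.045 0 -0.002 0; 0.06 0 -0.003 0; 0.06 0 -0.02 0; 0.06 0 -0.05 0; 0.06 0 -0.08 0; 0.06 0 -0.1 0; 0.06 0 -0.1 0",
)

```text
t: 49.72
tcp_pos: [0.5409, 0.2528, 0.3134]
ee_rot: [0.002, -0.694, 0.72, -0.001]
wrist_force: [0.6, -0.0, -3.0]
grip_width: 0.169
finger_force: 59.5
```

```bash
python3 - <<'E'
from h import *
p,R=pose();c=Cam("scene");c.save("scene16.png");print(p.round(4),"tip",c.proj([p-R[:,0]*.086+[0,0,-.172],p-R[:,0]*.086+[0,0,-.23]]).round(0).tolist())
a=cv2.imread("pics/scene0.png").astype(int);b=cv2.imread("pics/scene16.png").astype(int)
d=np.abs(a-b).sum(2)>55;g=(b[:,:,1]<b[:,:,2]*1.35+6)
for v in range(84,140): print(v,"".join(("#" if g[v,u] else "+") if d[v,u] else "." for u in range(350,436)))
E
```

```text
[0.5409 0.2528 0.3134] tip [[393.0, 98.0], [390.0, 114.0]]
84 .........###################################..........................................
85 .........###################################..........................................
86 ..........#####.############################..........................................
87 ..........#####.#############################.........................................
88 ..........###################################.........................................
89 ...........###################################..#.....................................
90 ...........###############..##########.###########....................................
91 ...........##############.....########.############...................................
92 ............###########........######..############...................................
93 ............##########...........####.#############...................................
94 ............########...............++.############....................................
95 .............######...................##########
[... 3338 characters left out ...]
..................................##########+..................
133 ............................................................######....................
134 ......................................................................................
135 ......................................................................................
136 ......................................................................................
137 ......................................................................................
138 ......................................................................................
139 ......................................................................................
```

```bash
python3 - <<'E'
import cv2
a=cv2.imread("pics/scene16.png")[70:145,340:440];cv2.imwrite("pics/v16.png",cv2.convertScaleAbs(cv2.resize(a,(800,600),interpolation=2),alpha=1.8))
E
```

```text
(no output)
```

View pics/v16.png

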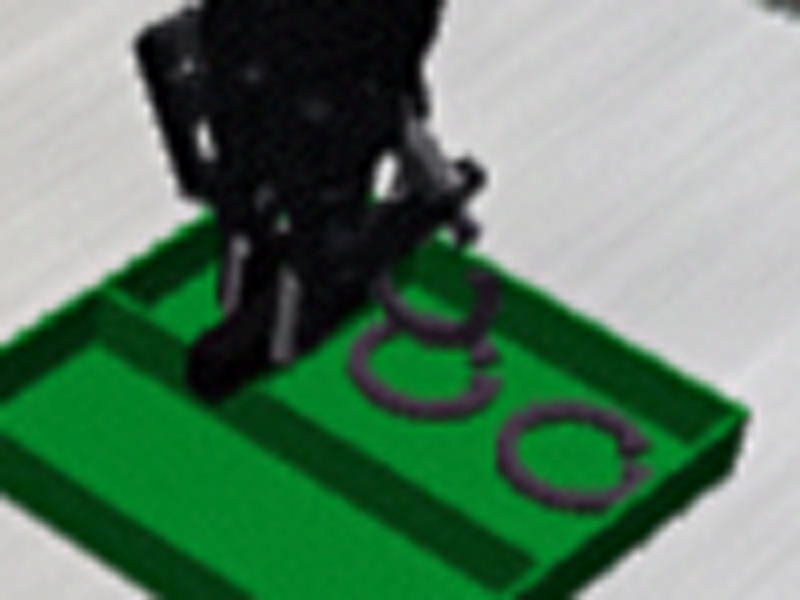

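Rings 1 and 2 lie flat around (425,382) and (575,455) of the crop. Ring 0 seems to hang from the hook still, at (465,200) to (440,340). I'll repeat the release with a longer push.

```bash
python3 -c "
from h import *
go(.546,.276,.236,178.5)"
```

```text
go -0.0235 -0.0046 0.0756 -0.54
```

Request:
play_rows(
  motion="-0.012 -0.005 0.01 -0.5; -0.024 -0.005 0.03 -0.5; -0.024 -0.005 0.06 -0.5; -0.024 -0.005 0.075 -0.5; -0.024 -0.005 0.075 -0.5; -0.024 -0.005 0.075 -0.5; -0.024 -0.005 0.08 -0.5; -0.024 -0.005 0.085 -0.5; -0.024 -0.005 0.085 -0.5",
)

```text
t: 50.9
tcp_pos: [0.546, 0.2762, 0.2259]
ee_rot: [-0.0, -0.697, 0.717, 0.0]
wrist_force: [-0.1, -0.1, -1.1]
grip_width: 0.172
finger_force: 59.6
```

Request:
play_rows(
  motion="-0.004 0 0 0; -0.009 0 0 0; -0.014 0 0 0; -0.019 0 0 0; -0.024 0 0 0; -0.034 0 0.014 0; -0.034 0 0.014 0; -0.034 0 0.014 0; -0.034 0 0.014 0",
)

```text
t: 52.02
tcp_pos: [0.5471, 0.3101, 0.2122]
ee_rot: [-0.0, -0.697, 0.717, 0.0]
wrist_force: [0.0, -0.1, -0.8]
grip_width: 0.169
finger_force: 59.6
```

Request:
play_rows(
  motion="0 0 -0.001 0; 0.015 0 -0.001 0; 0.03 0 -0.001 0; 0.045 0 -0.001 0; 0.06 0 -0.003 0; 0.075 0 -0.02 0; 0.09 0 -0.05 0; 0.11 0 -0.08 0; 0.12 0 -0.1 0; 0.12 0 -0.1 0",
)

```text
t: 53.28
tcp_pos: [0.5445, 0.1898, 0.3144]
ee_rot: [0.001, -0.697, 0.717, -0.001]
wrist_force: [0.3, -0.4, -0.2]
grip_width: 0.174
finger_force: 59.6
```

```bash
cat > asc.py <<'E'
from h import *
import sys
p,R=pose();c=Cam("scene");c.save(sys.argv[1]);print(p.round(4),"tip",c.proj([p-R[:,0]*.086+[0,0,-.172],p-R[:,0]*.086+[0,0,-.23]]).round(0).tolist())
a=cv2.imread("pics/scene0.png").astype(int);b=cv2.imread("pics/"+sys.argv[1]).astype(int)
d=np.abs(a-b).sum(2)>55;g=(b[:,:,1]<b[:,:,2]*1.35+6)
for v in range(84,136): print(v,"".join(("#" if g[v,u] else "+") if d[v,u] else "." for u in range(350,430)))
E
python3 asc.py scene17.png
```

```text
[0.5445 0.1898 0.3144] tip [[380.0, 108.0], [377.0, 124.0]]
84 ###############################.................................................
85 ##############################..................................................
86 ##############################..................................................
87 #############################...................................................
88 #############################...................................................
89 #############################...................................................
90 ##########################......................................................
91 #########################.......................................................
92 #######################.........................................................
93 ######################..........................................................
94 ####################............................................................
95 ###################.............................................................
96 #################..........##
[... 2663 characters left out ...]
........#...........
128 #######+....................................######..#######.........###.........
129 ######+......................................+############..........###.........
130 .###+...........................................++########.........+##..........
131 ..#+...................................................+######++++###...........
132 .........................................................+#########+............
133 ............................................................++####..............
134 ................................................................................
135 ................................................................................
```

All three rings lie flat in the bay. Now I'll lay the pick in the long bay.

```bash
python3 -c "
from h import *
go(.476,.299,.3144,88.5)"
```

```text
go -0.1068 0.0710 -0.0017 89.91
```

Request:
play_rows(
  motion="-0.01 0.007 0 10; -0.02 0.014 0 20; -0.03 0.021 0 30; -0.042 0.028 0 40; -0.054 0.036 0 50; -0.066 0.044 0 60; -0.08 0.052 0 70; -0.092 0.06 0 80; -0.106 0.07 0 90; -0.107 0.071 0 90",
)

```text
t: 54.58
tcp_pos: [0.4748, 0.3002, 0.3107]
ee_rot: [-0.001, 0.012, 1.0, -0.0]
wrist_force: [0.2, 0.2, -0.6]
grip_width: 0.168
finger_force: 59.6
```

```bash
python3 - <<'E'
from h import *
go(.476,.299,.2,88.5)
# check bay in wrist image: green mask edges vs model caddy corners
c=Cam("wrist");c.save("w18.png");im=c.im.astype(int);g=(im[:,:,1]>im[:,:,0]*1.4+10)&(im[:,:,1]>im[:,:,2]*1.4+10)
v,u=np.nonzero(g);print(u.min(),u.max(),v.min(),v.max())
q=np.array([.5065,.3605]);a=-.026;Rz=np.array([[np.cos(a),-np.sin(a)],[np.sin(a),np.cos(a)]])
for nm,l,z in(("rim -x-y",(-.115,-.11),.032),("rim -x inner wall",(-.111,-.018),.032),("base -x-y",(-.115,-.11),0),("rim -x +y",(-.115,.11),.032)):
    print(nm,c.proj([[*(q+Rz@np.array(l)),z]]).round(0))
# row-wise transitions of green along the row a few px inside -x rim
for r in range(0,400,25): 
    t=np.flatnonzero(np.diff(g[r].astype(int)));print(r,t[:8])
E
```

```text
go -0.0015 -0.0011 0.1107 0.14
255 532 103 348
rim -x-y [[257.  98.]]
rim -x inner wall [[375. 103.]]
base -x-y [[264. 100.]]
rim -x +y [[540.  99.]]
0 []
25 []
50 []
75 []
100 []
125 [255 366 367 504 524 529]
150 [256 501 502 503 504 506 511 512]
175 [257 497 501 502 503 504 512 513]
200 [259 301 335 427 473 493 494 495]
225 [260 301 335 414 424 470 481 488]
250 [261 277 359 399 416 428 459 484]
275 [372 391 401 415 434 444 465 481]
300 [468 477 479 480 481 482 483 484]
325 [294 302 333 342 427 432]
350 []
375 []
```

Request:
play_rows(
  motion="-0.002 -0.001 0.03 0; -0.002 -0.001 0.06 0; -0.002 -0.001 0.09 0; -0.002 -0.001 0.11 0; -0.002 -0.001 0.117 0; -0.002 -0.001 0.121 0; -0.002 -0.001 0.121 0; -0.002 -0.001 0.121 0",
)

```text
t: 55.62
tcp_pos: [0.4781, 0.2983, 0.1921]
ee_rot: [0.001, 0.013, 1.0, 0.0]
wrist_force: [0.8, 1.1, -0.8]
grip_width: 0.164
finger_force: 59.6
```

Request:
play_rows(
  motion="0 0 0.003 0; 0 0 0.006 0; 0 0 0.008 0; 0 0 0.008 0; 0 0 0.008 0",
)

```text
t: 56.25
tcp_pos: [0.4777, 0.2982, 0.1834]
ee_rot: [0.0, 0.014, 1.0, 0.0]
wrist_force: [-2.1, -1.2, 3.9]
grip_width: 0.171
finger_force: 60.2
```

Request:
play_rows(
  motion="0 0 0 0; 0 0 0 0; 0 0 0 0; 0 0 0 0; 0 0 -0.03 0; 0 0 -0.07 0; 0 0 -0.12 0; 0 0 -0.18 0; 0 0 -0.18 0",
  fingers=0.036,
)

```text
t: 57.38
tcp_pos: [0.4789, 0.2986, 0.3688]
ee_rot: [0.004, 0.014, 1.0, 0.001]
wrist_force: [0.8, -0.3, -0.4]
grip_width: 0.418
finger_force: 0.0
```

```bash
python3 - <<'E'
from chk import *
p,R=pose();print(p.round(4))
q=np.array([.5065,.3605]);a=-.026;Rz=np.array([[np.cos(a),-np.sin(a)],[np.sin(a),np.cos(a)]])
for n in("wrist","scene","top"):
    c=rings(n);c.save(n+"19.png")
    for t in("pick","pick_tip"):
        print(n,t,[((Rz.T@(np.array(d["position"][:2])-q)).round(3).tolist(),round(d["position"][2],3),round(d["score"],2)) for d in nets.find_in(n,t)][:2])
    if n=="wrist":
        im=c.im;g=im.max(2);m=np.zeros(g.shape,bool);m[60:330,262:372]=(g[60:330,262:372]<45);k,l,st,ce=cv2.connectedComponentsWithStats(m.astype(np.uint8));print([(x[:5].tolist()) for x in st[1:] if x[4]>200])
    print("bay ctr",[ (Rz.T@(c.at([[399-2,123-2]],.008)[0][:2]-q)).round(3)] if n=="scene" else "")
E
```

```text
[0.4789 0.2986 0.3688]
wrist 0.7 855 (np.int64(396), np.int64(447), np.int64(235), np.int64(283)) dark [0.579 0.421]
wrist pick [([-0.029, -0.034], 0.027, 0.76)]
wrist pick_tip [([-0.033, -0.03], 0.027, 0.83)]
[[337, 136, 16, 74, 1081], [262, 241, 25, 89, 1131], [353, 240, 19, 90, 991]]
bay ctr 
scene 0.66 224 (np.int64(304), np.int64(331), np.int64(286), np.int64(310)) TURQ [ 0.767 -0.205]
scene 0.65 156 (np.int64(220), np.int64(243), np.int64(222), np.int64(241)) TURQ [ 0.49  -0.224]
scene 0.64 102 (np.int64(384), np.int64(402), np.int64(109), np.int64(122)) dark [0.503 0.425]
scene 0.56 45 (np.int64(403), np.int64(419), np.int64(121), np.int64(133)) dark [0.587 0.424]
scene pick [([-0.024, -0.034], 0.02, 0.68), ([0.135, -0.463], 0.041, 0.15)]
scene pick_tip [([-0.025, -0.039], 0.017, 0.48), ([0.008, -0.017], 0.006, 0.36)]
bay ctr [array([0.027, 0.05 ])]
top 0.73 886 (np.int64(447), np.int64(486), np.int64(201), np.int64(230)) dark [ 0.564 -0.478]
top 0.58 145 (np.int64(365), np.int64(384), np.int64(140), np.int64(158)) TURQ [ 0.764 -0.201]
top 0.57 115 (np.int64(373), np.int64(392), np.int64(232), np.int64(251)) TURQ [ 0.482 -0.22 ]
top 0.48 82 (np.int64(158), np.int64(177), np.int64(197), np.int64(216)) TURQ [0.596 0.426]
top 0.4 108 (np.int64(166), np.int64(183), np.int64(207), np.int64(225)) TURQ [0.561 0.396]
top pick [([-0.007, -0.032], 0.024, 0.62)]
top pick_tip [([-0.01, -0.032], 0.024, 0.49)]
bay ctr
```

```bash
python3 - <<'E'
from h import *
c=Cam("wrist");g=c.im.max(2);m=np.zeros(g.shape,np.uint8);m[130:214,330:360]=g[130:214,330:360]<50
v,u=np.nonzero(m);q=np.array([.5065,.3605]);a=-.026;Rz=np.array([[np.cos(a),-np.sin(a)],[np.sin(a),np.cos(a)]])
P=(c.at(np.c_[u,v],.026)[:,:2]-q)@Rz;e,V=np.linalg.eigh(np.cov(P.T));print("handle ctr",P.mean(0).round(4),np.ptp(P,axis=0).round(4),"yaw",np.degrees(np.arctan(V[1,1]/V[0,1])))
im=c.im.astype(int);ng=~((im[:,:,1]>im[:,:,0]*1.25+5))
for r in range(205,262,3): print(r,"".join("#" if x else "." for x in ng[r,320:375]))
E
```

```text
handle ctr [-0.0395 -0.0309] [0.0771 0.0175] yaw 1.3087748731006614
205 ........................#########.###..................
208 ...........................#.#####.#...................
211 .........................#.###..#####..................
214 ...........................######......................
217 ...........................######......................
220 ...........................######......................
223 ...........................######......................
226 ...........................######......................
229 ...........................######......................
232 ...........................######......................
235 ...........................######......................
238 ...........................######......................
241 ...........................######...#############......
244 ...........................######.....############.....
247 ..........................######....#..############....
250 ..........................######.....##..#############.
253 ..........................######...#..#.###############
256 ...........................#####...##.##..#############
259 ...........................#####....##.##..############
```

```bash
python3 -c "
from bench import ctrl
print(ctrl.sign_off())"
```

```text
the job is handed in; nothing more can be done
None
```

The job is handed in (no verdict came back): the valve is shut, all three fitted rings (0, 1 and 2; well 3 was empty) were lifted out with the pick and lie in the ring bay, and the pick lies flat in the long bay, about 3 cm from where I released it but still inside by about 13 mm.

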